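Load the lugged pipe pieces into the carrier

TASK

Take the wooden block off the plywood carrier and set it down on the free worktop, clear of the carrier. Then stand the three loose pipe pieces that have a welded lug in the three empty wells, one per well and fully down, each turned so that its lug points squarely to the carrier's steel-edged side like the piece already there. Leave that piece as it is, and leave the plain pipe offcut without a lug where it stands.

Things in the scene. Friction and masses are not known exactly. Their poses are not given: they have to be found in the camera images.
- carrier: square plywood carrier, 220 x 220 x 30 mm, fixed to the worktop, with four square wells (66 x 66 mm, 25 mm deep, floor 5 mm above the worktop) in a 2 x 2 grid of 100 mm pitch. A steel strip 6 mm thick runs along one side only, the -x side. Origin: centre of the underside; the well centres are at x, y = +-50 mm in its frame; z up.
- well0 (a point): centre of the floor of the carrier's -x +y well; axes as the carrier's (its -x side has the steel strip)
- well1 (a point): centre of the floor of the carrier's -x -y well; axes as the carrier's (its -x side has the steel strip)
- well2 (a point): centre of the floor of the carrier's +x +y well; axes as the carrier's (its -x side has the steel strip)
- well3 (a point): centre of the floor of the carrier's +x -y well; axes as the carrier's (its -x side has the steel strip)
- piece_a: rusty upright steel pipe piece, 48 mm outside diameter, 70 mm tall, open at the top, closed at the foot by a plate, about 0.29 kg, with one flat welded steel lug; it stands upright on the worktop at the start. Origin: centre of its underside, z up along the pipe. The lug is on its -x side: 8 mm thick, sticking out 20 mm from the pipe, from 33 to 65 mm above the underside
- piece_a_lug (a point): outer end of the lug of piece_a, 44 mm from the pipe's axis and 49 mm above its underside
- piece_b: rusty upright steel pipe piece, 48 mm outside diameter, 70 mm tall, open at the top, closed at the foot by a plate, about 0.29 kg, with one flat welded steel lug; it stands upright on the worktop at the start. Origin: centre of its underside, z up along the pipe. The lug is on its -x side: 8 mm thick, sticking out 20 mm from the pipe, from 33 to 65 mm above the underside
- piece_b_lug (a point): outer end of the lug of piece_b, 44 mm from the pipe's axis and 49 mm above its underside
- piece_c: rusty upright steel pipe piece, 48 mm outside diameter, 70 mm tall, open at the top, closed at the foot by a plate, about 0.29 kg, with one flat welded steel lug; it stands upright on the worktop at the start. Origin: centre of its underside, z up along the pipe. The lug is on its -x side: 8 mm thick, sticking out 20 mm from the pipe, from 33 to 65 mm above the underside
- piece_c_lug (a point): outer end of the lug of piece_c, 44 mm from the pipe's axis and 49 mm above its underside
- piece_d: rusty upright steel pipe piece, 48 mm outside diameter, 70 mm tall, open at the top, closed at the foot by a plate, about 0.29 kg, with one flat welded steel lug; it already stands in a well of the carrier, rightly placed. Origin: centre of its underside, z up along the pipe. The lug is on its -x side: 8 mm thick, sticking out 20 mm from the pipe, from 33 to 65 mm above the underside
- piece_d_lug (a point): outer end of the lug of piece_d, 44 mm from the pipe's axis and 49 mm above its underside
- plain_offcut: plain pipe offcut of the same size (48 mm diameter, 70 mm tall) standing on the worktop, without a lug; not part of the job. Origin: centre of its underside
- block: plain wooden block, 45 x 90 x 42 mm (x, y, z), about 0.15 kg, lying on top of the carrier over two wells at the start. Origin: centre of its underside, long side along y
Things that resemble listed ones, but are neither listed nor needed, are in the scene too. Leave any blue or turquoise look-alike of the block alone.

How it is judged:
By the outcome, as a careful person would: the job done as asked, in the order asked, and still so for the second after the job is handed in, with the robot touching nothing.
It also fails if it takes over 67 s, if anything falls off the work surface, if the arm or the gripper's body presses on something with over 40 N, if the wrist force passes 120 N, or if a joint passes its speed limit or range.

ROBOT

A 7-joint arm with a two-finger parallel gripper is mounted at the origin on the work surface; the furniture and walls round the work are solid. World frame = base frame: x ahead of the robot, y to its left, z up, the work surface at z = 0. Lengths are in m, angles in rad, forces in N, time in s.
With the tool pointing down it reaches from about 0.375 to 0.925 m from the base axis. Payload 3.1 kg.
Tool frame: the origin (TCP) lies midway between the tips of the shut fingers; the grasp point (between the pads) lies 19 mm behind it; z points along the fingers, y is the direction in which the jaws open and shut (so a half turn about z gives the same grasp; the last joint's range is limited). The gripper opens to 85 mm and grips with 20 to 120 N. Pads are 22 mm wide; open, the fingers measure 114 mm over their backs; the gripper's body (76 mm by 85 mm) begins 54 mm behind the grasp point. The pads swing forward as they close: fully open they stand 13 mm farther back than shut.
Start: joints at [1.026, 0.383, 0.044, 1.598, -0.018, 1.161, -0.05], TCP at [0.281, -0.586, 0.231] pointing down, gripper open.
Joint ranges: [-2.61, 2.61], [-0.41, 2.15], [-1.48, 1.57], [0, 2.5], [-1.57, 4.71], [0.05, 1.97], [-2.85, 2.85]. Speed limits (rad/s): [2.79, 2.79, 3.14, 3.14, 3.14, 3.14, 3.14].

INTERFACE

Orientations are given as a unit quaternion [w, x, y, z].
In Python, from workcell import ctrl gives the robot as it stands.
- The arm moves only by the shell command python3 -m crank 'ROWS'. ROWS is JSON, a list of rows, each a list of 7 numbers: the turn, a rotation vector about the tool's x, y, z in rad, then the shift along the tool's x, y, z in m, then the gripper command: -1 is shut, 1 is fully open, values between are in proportion. A call has 1 to 10 rows; each row shifts and turns the commanded pose from where the row before left it, along the tool's axes as they then stand; what a row does not reach is not made up. A row lasts 1/12 s, in which the tool goes at most 41.7 mm and 7.16 degrees, less where a joint would pass 70% of its speed; a pose out of reach is approached as far as the arm can. A call is refused whole if a number of a shift passes 0.0417 or a number of a turn 0.125, either way. A call with a gripper value outside its range is refused whole. The fingers move at their own pace and stop on an object; the grip force is fixed at half the most. Time passes only in rows, so rows that do not move let the fingers close. It gives the time, the measured TCP pose, the force and the opening at its end, in the units of the state.
- ctrl.observe(): the state, without advancing time (a new reading comes with each control period).
- ctrl.capture(name): name is "scene" or "top"; returns a dict with "frame" (384x512x3 uint8, red, green, blue), "range_z" (384x512 float32, m along the optical axis (not along the pixel's ray), 0 where there is no reading), "fx", "fy", "cx", "cy" (pixels), "k1" (the pictures are not rectified: a ray, as slopes to the right and down, at radius r is drawn at 1 + k1 r^2 times it, then the intrinsics apply), "world_to_cam" (4x4, takes a point from world to camera coordinates). Camera axes: x right, y down, z forward; pixel columns grow to the right and rows downward; lengths in m; the calibration is good to about 2 mm. A picture is of the moment at which its call begins.
- ctrl.close_job(): hands the job in, once; it reports no verdict.
Trained networks look in a picture, given as the dict that the camera call returned (one of the last four; its "shot" number tells which), for a name from the list of things; names that differ only in an ending like _2 or _b are one class to them, and where a whole thing is asked for, a point or a joint stands for the part that bears it (a point fixed in the world has none). Each returns a list of dicts, best first, with "p" (0 to 1); they miss things now and then, are a little off and sometimes report something else, mostly with a low value. They report only what shows in the picture. A call takes as long as a camera call. They do not tell look-alikes from the thing itself.
- ctrl.look_for(picture, target): "point" ([x, y, z] in m, in world coordinates, good to about 4 mm: the middle of the surface that is visible of it).
- ctrl.trace(picture, target): "region" (384x512 bool, what is visible of it).
The state is a dict: "t": time; "q": joint angles; "qd": joint speeds; "joint_torque": joint torques, N m; "tool_pos": TCP position; "ee_rot": TCP orientation; "wrist_force": force on the tool from outside, world axes, zero at the start; "moment": the same for the moment, N m; "width": finger opening in m.
Only numpy, scipy, OpenCV 4.12 (cv2) and the standard library are available. Lean on these libraries where they do the work, as an engineer would, in place of code of your own. Each camera call takes 0.05 s, during which the arm holds its last target.

## Working session

There is one attempt and no reset: what is moved stays moved. The work goes in short steps, Python scripts to look and compute and a shell command to move; the robot and the scene stay as the last step left them, time stands still between calls to the robot, and variables do not carry over. Pictures are saved under pics/ and viewed, and the job is handed in when it is done.

```bash
ls; mkdir -p pics; python3 - <<'E'
from workcell import ctrl
import cv2,numpy as np
print(ctrl.observe())
for n in ("scene","top"):
    c=ctrl.capture(n); cv2.imwrite(f"pics/{n}0.png",cv2.resize(c["frame"][:,:,::-1],(800,600),interpolation=cv2.INTER_CUBIC))
    print(n,c["fx"],c["cx"],c["cy"],c["k1"],c["world_to_cam"].tolist() if hasattr(c["world_to_cam"],'tolist') else c["world_to_cam"])
    for t in ("piece_a","piece_a_lug","block","carrier","plain_offcut"):
        print(t,[(np.round(d["point"],3).tolist(),round(d["p"],2)) for d in ctrl.look_for(c,t)])
E
```

```text
pics
{'t': 0.0, 'q': array([ 1.02617241,  0.383875  ,  0.04380423,  1.59958697, -0.01790246,
        1.16119568, -0.04991527]), 'qd': array([-6.14823602e-05,  1.91620949e-03, -7.07940738e-04, -7.94277088e-04,
        1.74526950e-03, -6.65159095e-04, -2.10177753e-05]), 'joint_torque': array([-1.44446631e-04, -4.33457530e+01,  1.02425024e+00, -2.49515605e+01,
        1.06235873e-02,  1.13209616e-02, -2.19255078e-06]), 'tool_pos': array([ 0.28046793, -0.58532254,  0.22985483]), 'ee_rot': array([-1.28707205e-03,  9.75136240e-01,  2.21602181e-01, -3.60145457e-04]), 'wrist_force': array([-0.59522453,  0.18655761,  0.55936477]), 'moment': array([-0.01915031, -0.02064719, -0.0246703 ]), 'width': 0.08496248407056212}
scene 382.7044375786238 254.0049158979424 191.02577803039836 -0.051614333651154476 [[-0.7761922513266891, -0.6300266911698464, 0.024330174557136475, 0.37063176541979426], [-0.33868344126313205, 0.3840875542462598, -0.8589355489716846, 0.19476306364306373], [0.531807404606751, -0.674939344746401, -0.5115053912899944, 1.0387315154547232], [0.0, 0.0, 0.0, 1.0]]
piece_a [([0.363, 0.3
[... 499 characters left out ...]
782504685, -0.9999273147231375, -0.004955663434441471, 0.006132365409700689], [-0.9797253999226376, -0.009777417477386679, -0.2001063288701812, 0.4594743871694029], [0.20004333049598932, 0.007054599779502896, -0.9797616539475424, 1.1110187100498297], [0.0, 0.0, 0.0, 1.0]]
piece_a [([0.426, -0.276, 0.046], 0.63), ([0.376, 0.305, 0.039], 0.63), ([0.509, 0.292, 0.039], 0.56), ([0.614, 0.023, 0.047], 0.5)]
piece_a_lug [([0.511, 0.294, 0.045], 0.61)]
block [([0.497, -0.061, 0.074], 0.86), ([0.228, 0.25, 0.042], 0.82), ([0.301, -0.262, 0.044], 0.72), ([0.426, -0.276, 0.048], 0.6)]
carrier [([0.564, -0.032, 0.029], 0.86)]
plain_offcut [([0.605, -0.276, 0.038], 0.87), ([0.421, -0.279, 0.044], 0.51)]
```

View pics/scene0.png

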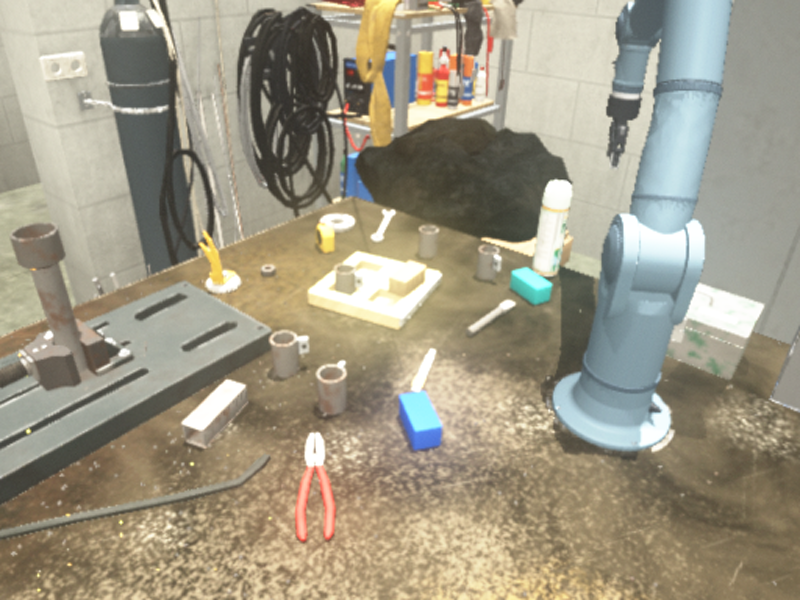

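View pics/top0.png

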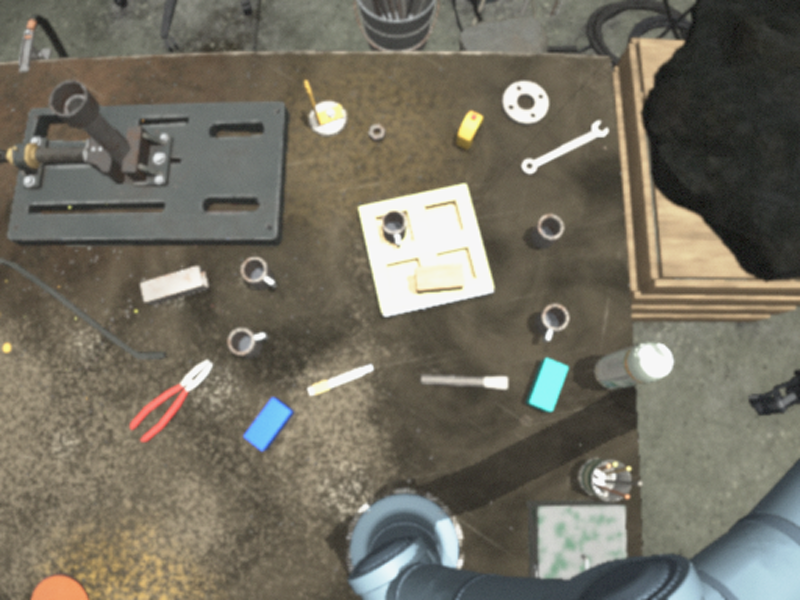

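The block is at top-view pixel (440,277), on the carrier. Its look-alikes are the blue (268,424), turquoise (548,385) and grey bar (173,284) ones. The lugged pieces are at (254,271), (242,341) and (555,319). The one already placed is at (395,222), and the plain offcut is at (550,227). Next I'll measure using depth and orthoviews.

```bash
cat > h.py <<'E'
from workcell import ctrl
import cv2,numpy as np
def K(c): return np.array([[c["fx"],0,c["cx"]],[0,c["fy"],c["cy"]],[0,0,1.]])
def cloud(c):
    v,u=np.mgrid[0:384,0:512]
    # forward model: d = s*(1+k1 r^2)
    p=np.stack([u,v],-1).reshape(-1,1,2).astype(np.float64)
    s=cv2.undistortPointsIter(p,K(c),np.array([c["k1"],0,0,0.]),None,None,(3,50,1e-9)).reshape(384,512,2)
    z=c["range_z"].astype(float)
    P=np.dstack([s[...,0]*z,s[...,1]*z,z])
    W=np.linalg.inv(np.array(c["world_to_cam"]))
    X=P@W[:3,:3].T+W[:3,3]; X[z<=0]=np.nan
    return X
def proj(c,X):
    M=np.array(c["world_to_cam"]); r,_=cv2.Rodrigues(M[:3,:3])
    return cv2.projectPoints(np.asarray(X,float).reshape(-1,3),r,M[:3,3],K(c),np.array([c["k1"],0,0,0.]))[0].reshape(-1,2)
def ortho(c,xr,yr,z,s=0.0005):
    # image up=+x, left=+y
    xs=np.arange(xr[1],xr[0],-s); ys=np.arange(yr[1],yr[0],-s)
    Y,X=np.meshgrid(ys,xs)
    uv=proj(c,np.stack([X,Y,np.full_like(X,z)],-1)).astype(np.float32).reshape(X.shape+(2,))
    return cv2.remap(c["frame"][:,:,::-1].copy(),uv[...,0],uv[...,1],cv2.INTER_CUBIC)
E
python3 - <<'E'
from h import *
for n in ("top","scene"):
    c=ctrl.capture(n); X=cloud(c); np.save(n+"_X.npy",X)
    for nm,(x,y) in dict(A=(.509,.305),B=(.38,.31),C=(.426,-.27),D=(.61,.02),off=(.6,-.27)).items():
        m=(abs(X[...,0]-x)<.06)&(abs(X[...,1]-y)<.06)
        P=X[m]; t=P[(P[:,2]>.062)&(P[:,2]<.085)]
        print(n,nm,len(t),"zmax",np.round(np.percentile(P[:,2],[1,5,99]),3),"rim med",np.round(np.median(t,0),3) if len(t) else None)
        (cx,cy),r=cv2.minEnclosingCircle(t[:,:2].astype(np.float32)) if len(t)>3 else ((0,0),0)
        print("   circ",round(cx,4),round(cy,4),round(r,4))
    m=(abs(X[...,0]-.56)<.2)&(abs(X[...,1]+.03)<.2)
    P=X[m]; t=P[(P[:,2]>.026)&(P[:,2]<.036)&(abs(P[:,1]+.03)<.17)]
    print("carrier",len(t),cv2.minAreaRect(t[:,:2].astype(np.float32)))
    b=P[(P[:,2]>.066)&(P[:,2]<.08)&(P[:,0]<.55)]; print("block",len(b),b.mean(0),cv2.minAreaRect(b[:,:2].astype(np.float32)))
    if n=="top":
        cv2.imwrite("pics/oc.png",ortho(c,(.41,.71),(-.2,.15),.03))
        for nm,(x,y) in dict(A=(.509,.305),B=(.38,.31),C=(.426,-.27),D=(.6,.02)).items():
            cv2.imwrite(f"pics/o{nm}.png",ortho(c,(x-.06,x+.06),(y-.06,y+.06),.065,.0004))
        import subprocess
im=[cv2.imread(f"pics/o{k}.png") for k in "ABCD"]
cv2.imwrite("pics/oo.png",cv2.resize(np.vstack([np.hstack(im[:2]),np.hstack(im[2:])]),(600,600)))
E
```

```text
top A 99 zmax [-0.005 -0.003  0.071] rim med [0.502 0.282 0.069]
   circ 0.5032 0.2814 0.0344
top B 87 zmax [-0.004 -0.003  0.071] rim med [0.38  0.295 0.069]
   circ 0.3753 0.297 0.0328
top C 99 zmax [-0.005 -0.003  0.072] rim med [ 0.417 -0.269  0.069]
   circ 0.4134 -0.274 0.0342
top D 115 zmax [0.001 0.005 0.076] rim med [0.593 0.022 0.072]
   circ 0.5954 0.0221 0.0348
top off 83 zmax [-0.005 -0.003  0.072] rim med [ 0.599 -0.273  0.07 ]
   circ 0.6009 -0.2742 0.0256
carrier 2985 ((0.5659551024436951, -0.03652924299240112), (0.2289152890443802, 0.220948725938797), 13.342222213745117)
block 469 [ 0.49813915 -0.06145553  0.07207309] ((0.49880504608154297, -0.061539098620414734), (0.04611465334892273, 0.09019823372364044), 6.77274751663208)
scene A 149 zmax [-0.001  0.     0.073] rim med [0.502 0.284 0.068]
   circ 0.5047 0.28 0.0341
scene B 159 zmax [-0.001  0.     0.073] rim med [0.375 0.304 0.068]
   circ 0.3735 0.2946 0.0341
scene C 69 zmax [-0.003 -0.002  0.07 ] rim med [ 0.422 -0.273  0.067]
   circ 0.4155 -0.278 0.0341
scene D 125 zmax [0.001 0.01  0.076] rim med [0.598 0.023 0.07 ]
   circ 0.5952 0.0204 0.0341
scene off 56 zmax [-0.003 -0.002  0.07 ] rim med [ 0.6   -0.27   0.067]
   circ 0.5994 -0.2731 0.0278
carrier 1116 ((0.5658540725708008, -0.03587338328361511), (0.22918079793453217, 0.2265986055135727), 13.395082473754883)
block 188 [ 0.49600634 -0.05785206  0.07154002] ((0.49749112129211426, -0.06290781497955322), (0.05074472725391388, 0.09472819417715073), 7.419868469238281)
```

View pics/oc.png

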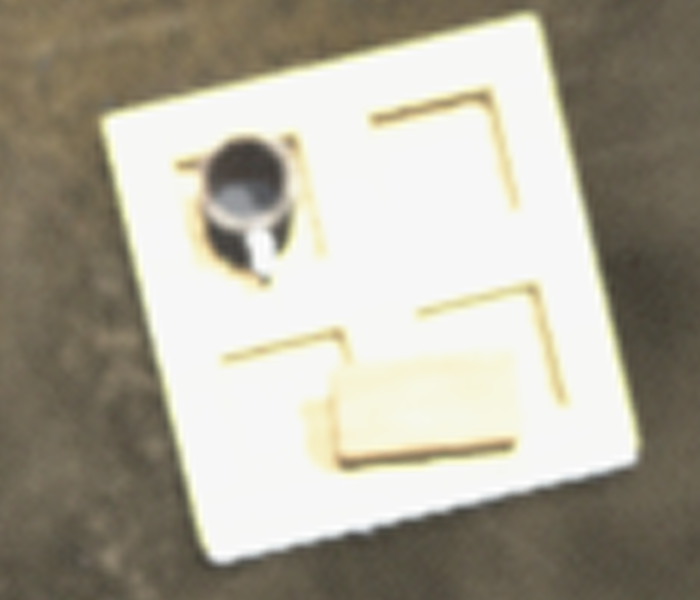

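View pics/oo.png

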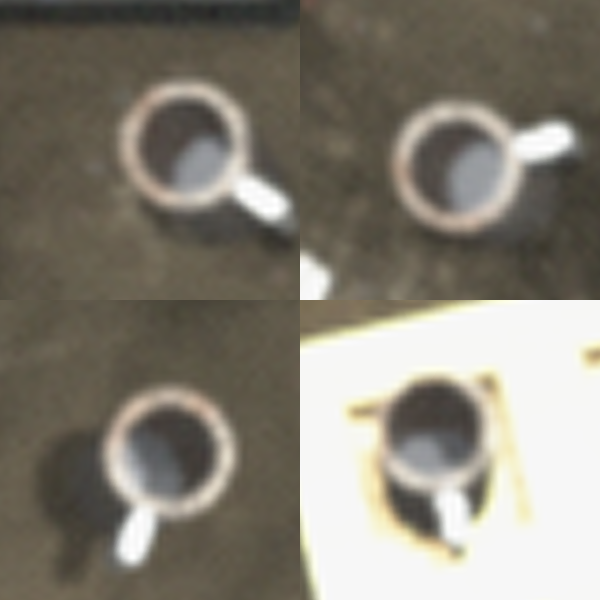

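The crops show lugs on A, B, C and D, and D's lug points the same way as the near carrier side. Next I'll fit the carrier pose to the depth, refine the pipe centres, and check the steel side in a close crop.

```bash
python3 - <<'E'
from h import *
from scipy.optimize import minimize
pts=[]
for n,dz in (("top",.003),("scene",.001)):
    X=np.load(n+"_X.npy"); P=X.reshape(-1,3); P=P[~np.isnan(P[:,0])]+[0,0,dz]
    P=P[(abs(P[:,0]-.567)<.15)&(abs(P[:,1]+.035)<.15)&(P[:,2]<.04)]
    hi=(P[:,2]>.018)
    pts.append((P,hi))
def model(p,P):
    c,s=np.cos(p[2]),np.sin(p[2]); d=P[:,:2]-p[:2]; x=d[:,0]*c+d[:,1]*s; y=-d[:,0]*s+d[:,1]*c
    w=np.maximum(abs(abs(x)-.05),abs(abs(y)-.05))-.033
    xo=np.maximum(abs(y)-.11,np.maximum(x-.11,-x-.116))
    sd=np.minimum(w,-xo) # >0 inside solid
    return sd
for pset,nm in ((pts[:1],"top"),(pts[1:],"scene"),(pts,"both")):
    f=lambda p: sum(np.mean((1/(1+np.exp(-model(p,P)/.0015))-hi)**2) for P,hi in pset)
    best=min((minimize(f,[.566+a,-.035+b,.232],method="Nelder-Mead",options=dict(xatol=1e-5,fatol=1e-9,initial_simplex=[[.566+a,-.035+b,.232],[.57+a,-.035+b,.232],[.566+a,-.031+b,.232],[.566+a,-.035+b,.26]])) for a in(0,.004) for b in(0,-.004)),key=lambda r:r.fun)
    print(nm,best.x,np.degrees(best.x[2]),best.fun)
for n in ("top","scene"):
    c=ctrl.capture(n)
    cv2.imwrite(f"pics/{n}_crop.png",cv2.resize(c["frame"][110:210,220:330][:,:,::-1] if n=="top" else c["frame"][150:220,190:290][:,:,::-1],None,fx=6,fy=6,interpolation=cv2.INTER_CUBIC))
    for nm,(x,y,z) in dict(A=(.505,.284,.07),B=(.378,.3,.07),C=(.42,-.272,.07),D=(.6,.024,.075)).items():
        o=ortho(c,(x-.05,x+.05),(y-.05,y+.05),z,.00025); g=cv2.GaussianBlur(cv2.cvtColor(o,cv2.COLOR_BGR2GRAY),(0,0),3)
        h=cv2.HoughCircles(g,cv2.HOUGH_GRADIENT,1,100,param1=60,param2=12,minRadius=78,maxRadius=108)
        if h is not None:
            u,v,r=h[0,0]; print(n,nm,round(x+.05-v*.00025,4),round(y+.05-u*.00025,4),"r",r*.25)
E
```

```text
top [ 0.56848892 -0.03579303  0.23338851] 13.372176695149667 0.030682389713378198
scene [ 0.56965516 -0.03716005  0.23989817] 13.745152716923718 0.12238864195434629
both [ 0.56904644 -0.03669923  0.23671012] 13.562490577502906 0.1562841147660135
top A 0.5096 0.2911 r 20.025
top B 0.3991 0.2756 r 23.55
top C 0.4231 -0.2766 r 25.7
top D 0.6024 0.0251 r 22.625
scene A 0.5111 0.2881 r 26.575
scene B 0.3759 0.3036 r 25.425
```

View pics/top_crop.png

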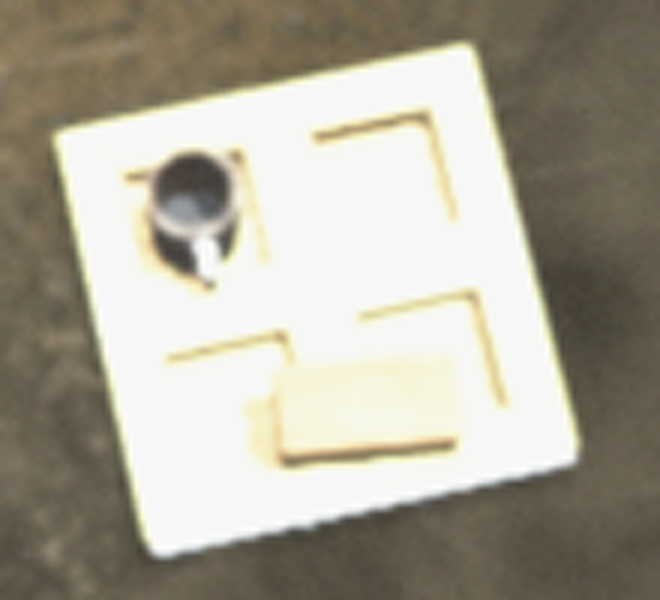

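View pics/scene_crop.png

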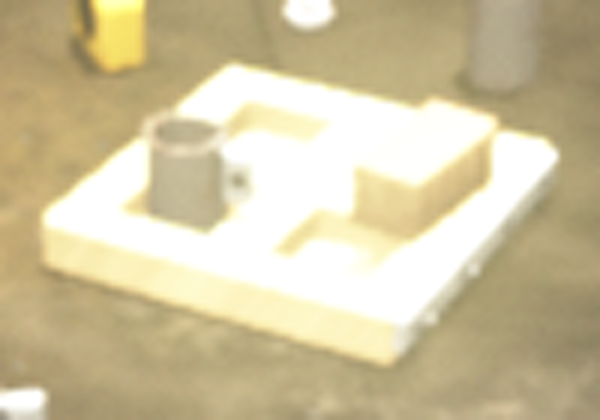

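The grey, bolted strip is on the side facing the robot (right edge of the scene crop, bolts at about (435,318) and (475,270)), and D's lug points that way. Next come a planning helper and a check of the obstacle heights.

```bash
cat >> h.py <<'E'
from scipy.spatial.transform import Rotation as R
def plan(xyz,xdeg,nrows=10):
    s=ctrl.observe(); q=s["ee_rot"]; r=R.from_quat([q[1],q[2],q[3],q[0]]); p=np.array(s["tool_pos"])
    th=np.radians(xdeg); G=np.column_stack([[np.cos(th),np.sin(th),0],[np.sin(th),-np.cos(th),0],[0,0,-1]])
    # shift in the current frame; total; and if turning spread linearly over n rows (shift applied in frame before/after turn)
    d=np.array(xyz)-p; rv=(r.inv()*R.from_matrix(G)).as_rotvec()
    print("t",round(s["t"],2),"pos",np.round(p,4),"yaw",round(np.degrees(np.arctan2(*r.as_matrix()[1::-1,0])),1),"F",np.round(s["wrist_force"],1),"w",round(s["width"],4))
    print("world d",np.round(d,4),"|d|",round(np.linalg.norm(d),3),"rotvec",np.round(rv,3))
    print("tool-frame shift no turn",np.round(r.inv().apply(d),4))
    n=nrows
    print(f"rows for {n}: turn",np.round(rv/n,4))
    for k in range(n):
        rk=r*R.from_rotvec(rv*(k+.5)/n); print("  ",k,np.round(rk.inv().apply(d/n),4))
E
python3 - <<'E'
from h import *
X=np.load("scene_X.npy").reshape(-1,3)
for lo,hi in (((.2,-.5),(.5,-.35)),((.3,-.6),(.8,-.5))):
    P=X[(X[:,0]>lo[0])&(X[:,0]<hi[0])&(X[:,1]>lo[1])&(X[:,1]<hi[1])]; print(np.nanpercentile(P[:,2],[50,99,100]))
P=np.load("top_X.npy").reshape(-1,3); P=P[(P[:,0]>.3)&(P[:,0]<.7)&(abs(P[:,1])<.5)&(P[:,2]>.08)]; print(len(P), P[:,2].max() if len(P) else 0, np.round(np.median(P,0),3))
plan((.4985,-.062,.25),97,14)
E
```

```text
[0.09239821 0.61541331 0.62227311]
[0.40472737 0.59497778 0.60254985]
837 0.22944918712682105 [ 0.327 -0.38   0.208]
t 0.8 pos [ 0.2809 -0.5862  0.2313] yaw 25.6 F [ 0.2 -0.2 -0.6] w 0.0856
world d [0.2176 0.5242 0.0187] |d| 0.568 rotvec [ 0.    -0.    -1.246]
tool-frame shift no turn [ 0.4228 -0.3787 -0.0187]
rows for 14: turn [ 0.    -0.    -0.089]
   0 [ 0.0314 -0.0257 -0.0013]
   1 [ 0.0335 -0.0228 -0.0013]
   2 [ 0.0354 -0.0197 -0.0013]
   3 [ 0.037  -0.0165 -0.0013]
   4 [ 0.0384 -0.0131 -0.0013]
   5 [ 0.0394 -0.0097 -0.0013]
   6 [ 0.0401 -0.0061 -0.0013]
   7 [ 0.0405 -0.0025 -0.0013]
   8 [ 0.0405  0.0011 -0.0013]
   9 [ 0.0403  0.0047 -0.0013]
   10 [ 0.0397  0.0082 -0.0013]
   11 [ 0.0388  0.0117 -0.0013]
   12 [ 0.0376  0.0151 -0.0013]
   13 [ 0.0361  0.0184 -0.0013]
```

The bottle at (0.33,-0.38) is about 0.21 m tall, so I'll rise before crossing over it.

```bash
python3 -m crank '[[0,0,0,0,0,-0.04,1],[0,0,0,0,0,-0.04,1],[0,0,-0.09,0.03,-0.025,-0.005,1],[0,0,-0.09,0.033,-0.022,0,1],[0,0,-0.09,0.035,-0.02,0,1],[0,0,-0.09,0.037,-0.016,0,1],[0,0,-0.09,0.038,-0.013,0,1],[0,0,-0.09,0.039,-0.01,0,1],[0,0,-0.09,0.04,-0.006,0,1],[0,0,-0.09,0.04,-0.002,0,1]]'; python3 - <<'E'
from h import *
plan((.4985,-.062,.1),97,7)
E
```

```text
t: 1.63
tool_pos: [0.4163, -0.2939, 0.3167]
ee_rot: [0.0, 0.833, 0.553, 0.0]
wrist_force: [2.4, -1.2, -0.8]
width: 0.0854
t 1.63 pos [ 0.4163 -0.2939  0.3167] yaw 67.1 F [ 2.4 -1.2 -0.8] w 0.0854
world d [ 0.0822  0.2319 -0.2167] |d| 0.328 rotvec [ 0.001  0.001 -0.522]
tool-frame shift no turn [ 0.2457 -0.0147  0.2165]
rows for 7: turn [ 0.0001  0.0001 -0.0745]
   0 [ 0.0352 -0.0008  0.0309]
   1 [0.0351 0.0018 0.0309]
   2 [0.0349 0.0044 0.0309]
   3 [0.0344 0.007  0.0309]
   4 [0.0338 0.0096 0.0309]
   5 [0.033  0.0121 0.0309]
   6 [0.032  0.0145 0.0309]
```

```bash
python3 -m crank '[[0,0,-0.0745,0.035,-0.001,0.018,1],[0,0,-0.0745,0.035,0.002,0.018,1],[0,0,-0.0745,0.035,0.004,0.018,1],[0,0,-0.0745,0.034,0.007,0.018,1],[0,0,-0.0745,0.034,0.01,0.018,1],[0,0,-0.0745,0.033,0.012,0.018,1],[0,0,-0.0745,0.032,0.0145,0.018,1],[0,0,0,0,0,0.04,1],[0,0,0,0,0,0.03,1],[0,0,0,0,0,0,1]]'; python3 - <<'E'
from h import *
plan((.4985,-.062,.042),97,1)
c=ctrl.capture("scene"); cv2.imwrite("pics/s1.png",cv2.resize(c["frame"][110:230,170:330][:,:,::-1],None,fx=5,fy=5,interpolation=cv2.INTER_CUBIC))
E
```

```text
t: 2.47
tool_pos: [0.5019, -0.0664, 0.1144]
ee_rot: [-0.005, 0.663, 0.748, -0.003]
wrist_force: [-2.7, -1.4, 0.1]
width: 0.0852
t 2.47 pos [ 0.5019 -0.0664  0.1144] yaw 96.9 F [-2.7 -1.4  0.1] w 0.0852
world d [-0.0034  0.0044 -0.0724] |d| 0.073 rotvec [-0.012 -0.004 -0.002]
tool-frame shift no turn [ 0.0045 -0.0019  0.0725]
rows for 1: turn [-0.0122 -0.0038 -0.0024]
   0 [ 0.0046 -0.0024  0.0724]
```

View pics/s1.png

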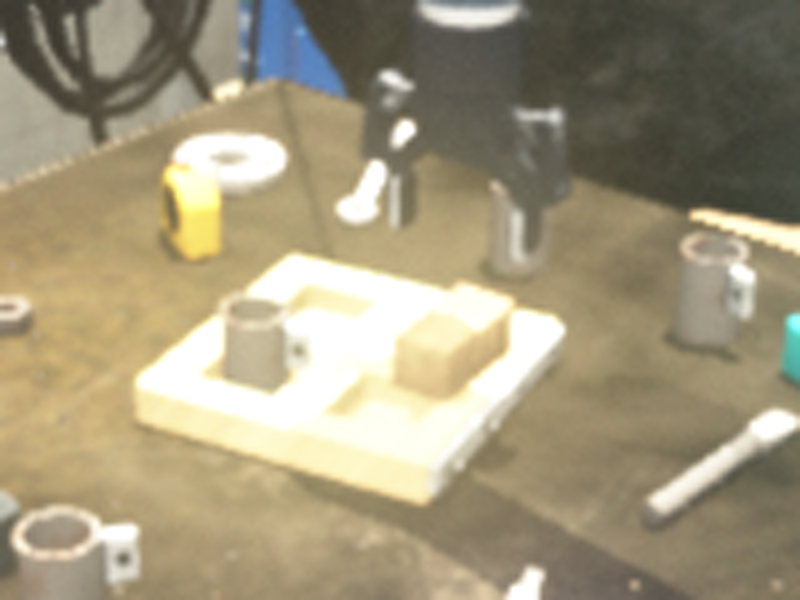

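```bash
python3 -m crank '[[0,0,0,0.002,-0.001,0.025,1],[0,0,0,0.0025,-0.001,0.03,1],[0,0,0,0,0,0.01,1],[0,0,0,0,0,0,1]]'; python3 - <<'E'
from h import *
plan((.4985,-.062,.042),97,1)
E
```

```text
t: 2.85
tool_pos: [0.5035, -0.0642, 0.0546]
ee_rot: [-0.001, 0.665, 0.747, -0.001]
wrist_force: [-0.2, -0.5, -0.4]
width: 0.0856
t 2.85 pos [ 0.5035 -0.0642  0.0546] yaw 96.7 F [-0.2 -0.5 -0.4] w 0.0856
world d [-0.005   0.0022 -0.0126] |d| 0.014 rotvec [-0.003 -0.    -0.006]
tool-frame shift no turn [ 0.0028 -0.0047  0.0126]
rows for 1: turn [-0.0032 -0.0004 -0.0057]
   0 [ 0.0028 -0.0047  0.0126]
```

Settled. Final adjustment, then close.

```bash
python3 -m crank '[[0,0,-0.005,0.003,-0.0045,0.0125,1],[0,0,0,0,0,0,-1],[0,0,0,0,0,0,-1],[0,0,0,0,0,0,-1],[0,0,0,0,0,0,-1],[0,0,0,0,0,0,-1],[0,0,0,0,0,0,-1]]'; python3 - <<'E'
from h import *
plan((.43,.15,.16),97,1)
E
```

```text
t: 3.43
tool_pos: [0.5023, -0.0615, 0.0449]
ee_rot: [0.002, 0.663, 0.749, 0.001]
wrist_force: [-0.2, 0.1, 5.8]
width: 0.044
t 3.43 pos [ 0.5023 -0.0615  0.0449] yaw 97.0 F [-0.2  0.1  5.8] w 0.044
world d [-0.0723  0.2115  0.1151] |d| 0.251 rotvec [ 0.004  0.001 -0.   ]
tool-frame shift no turn [ 0.2186 -0.0456 -0.1156]
rows for 1: turn [ 0.0039  0.0014 -0.0003]
   0 [ 0.2187 -0.0458 -0.1153]
```

```bash
python3 -m crank '[[0,0,0,0,0,-0.03,-1],[0,0,0,0,0,-0.04,-1],[0,0,0,0.036,-0.0075,0,-1],[0,0,0,0.0365,-0.0075,0,-1],[0,0,0,0.0365,-0.0075,0,-1],[0,0,0,0.0365,-0.0075,0,-1],[0,0,0,0.0365,-0.0075,0.02,-1],[0,0,0,0.0365,-0.0075,0.02,-1],[0,0,0,0,0,0.02,-1],[0,0,0,0,0,0,-1]]'; python3 - <<'E'
from h import *
plan((.43,.15,.0145),97,1)
c=ctrl.capture("scene"); cv2.imwrite("pics/s2.png",cv2.resize(c["frame"][110:270,130:330][:,:,::-1],None,fx=4,fy=3.7,interpolation=cv2.INTER_CUBIC))
E
```

```text
t: 4.27
tool_pos: [0.4247, 0.1509, 0.0508]
ee_rot: [-0.002, 0.66, 0.751, -0.003]
wrist_force: [-1.1, -0.6, -1.1]
width: 0.0441
t 4.27 pos [0.4247 0.1509 0.0508] yaw 97.4 F [-1.1 -0.6 -1.1] w 0.0441
world d [ 0.0053 -0.0009 -0.0363] |d| 0.037 rotvec [-0.007  0.     0.007]
tool-frame shift no turn [-0.0016  0.0053  0.0363]
rows for 1: turn [-0.0068  0.0002  0.007 ]
   0 [-0.0015  0.0052  0.0363]
```

View pics/s2.png

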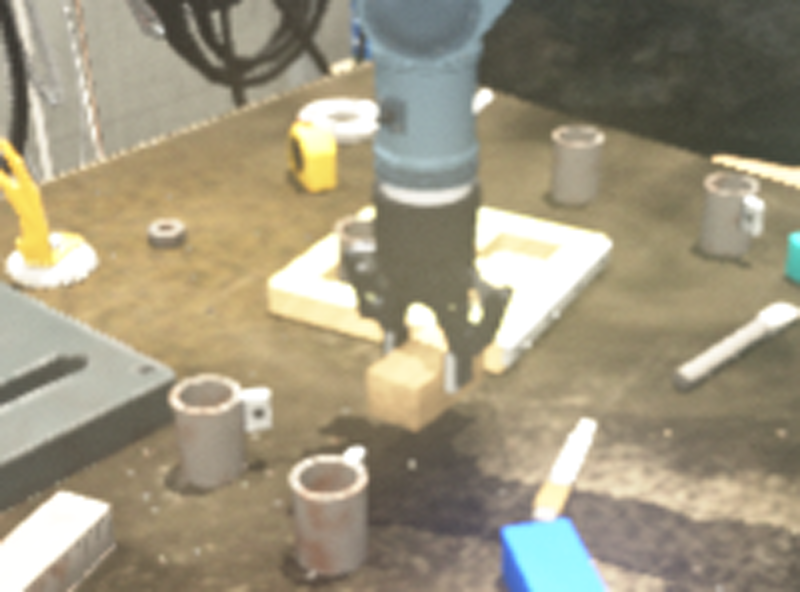

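The block is held at about (420,385), over free worktop. Lowering it.

```bash
python3 -m crank '[[0,0,0,0,0,0.02,-1],[0,0,0,0,0,0.01,-1],[0,0,0,0,0,0.004,-1],[0,0,0,0,0,0,-1],[0,0,0,0,0,0,-1]]'; python3 - <<'E'
from h import *
plan((.43,.15,.0145),97,1)
E
```

```text
t: 4.73
tool_pos: [0.4296, 0.1485, 0.0198]
ee_rot: [0.0, 0.663, 0.749, 0.0]
wrist_force: [-0.3, 0.5, -1.3]
width: 0.0443
t 4.73 pos [0.4296 0.1485 0.0198] yaw 96.9 F [-0.3  0.5 -1.3] w 0.0443
world d [ 0.0004  0.0015 -0.0053] |d| 0.006 rotvec [ 0.     0.    -0.001]
tool-frame shift no turn [0.0014 0.0006 0.0053]
rows for 1: turn [ 0.0004  0.0003 -0.0013]
   0 [0.0014 0.0006 0.0053]
```

```bash
python3 -m crank '[[0,0,0,0,0,0.003,-1],[0,0,0,0,0,0.002,-1],[0,0,0,0,0,0,-1],[0,0,0,0,0,0,-1]]'; python3 - <<'E'
from h import *
plan((.43,.15,.0145),97,1)
E
```

```text
t: 5.07
tool_pos: [0.4299, 0.1493, 0.0149]
ee_rot: [0.001, 0.663, 0.749, 0.001]
wrist_force: [0.5, -0.8, 0.5]
width: 0.0441
t 5.07 pos [0.4299 0.1493 0.0149] yaw 97.0 F [ 0.5 -0.8  0.5] w 0.0441
world d [ 0.0001  0.0007 -0.0004] |d| 0.001 rotvec [ 0.002 -0.     0.   ]
tool-frame shift no turn [0.0006 0.0002 0.0004]
rows for 1: turn [ 0.0016 -0.0001  0.0001]
   0 [0.0006 0.0002 0.0004]
```

```bash
python3 -m crank '[[0,0,0,0,0,0.002,-1],[0,0,0,0,0,0.0015,-1],[0,0,0,0,0,0,-1]]'; python3 - <<'E'
from h import *
plan((.43,.15,.0145),97,1)
E
```

```text
t: 5.32
tool_pos: [0.4299, 0.1493, 0.0148]
ee_rot: [0.002, 0.663, 0.749, -0.001]
wrist_force: [-9.5, -5.4, 35.7]
width: 0.0441
t 5.32 pos [0.4299 0.1493 0.0148] yaw 97.0 F [-9.5 -5.4 35.7] w 0.0441
world d [ 0.0001  0.0007 -0.0003] |d| 0.001 rotvec [0.    0.004 0.   ]
tool-frame shift no turn [0.0007 0.0002 0.0003]
rows for 1: turn [0.0001 0.0042 0.0001]
   0 [0.0007 0.0002 0.0003]
```

Contact at the expected height, so the block is down. Release, rise, and head for piece A (lug yaw −123.5°, tool x 56.5°).

```bash
python3 -m crank '[[0,0,0,0,0,-0.0035,-1],[0,0,0,0,0,0,1],[0,0,0,0,0,0,1],[0,0,0,0,0,0,1],[0,0,0,0,0,0,1],[0,0,0,0,0,-0.03,1],[0,0,0,0,0,-0.04,1],[0,0,0,0,0,-0.04,1],[0,0,0,0,0,0,1]]'; python3 - <<'E'
from h import *
plan((.51,.29,.115),56.5,7)
c=ctrl.capture("top"); cv2.imwrite("pics/t3.png",ortho(c,(.3,.6),(0,.4),.03,.0006))
E
```

```text
t: 6.07
tool_pos: [0.4344, 0.1518, 0.131]
ee_rot: [0.004, 0.662, 0.749, 0.006]
wrist_force: [1.9, 1.0, 0.7]
width: 0.0853
t 6.07 pos [0.4344 0.1518 0.131 ] yaw 97.0 F [1.9 1.  0.7] w 0.0853
world d [ 0.0756  0.1382 -0.016 ] |d| 0.158 rotvec [ 0.012 -0.007  0.707]
tool-frame shift no turn [0.1279 0.0917 0.0175]
rows for 7: turn [ 0.0017 -0.0009  0.101 ]
   0 [0.0189 0.0122 0.0025]
   1 [0.02   0.0102 0.0024]
   2 [0.021  0.0081 0.0024]
   3 [0.0217 0.006  0.0024]
   4 [0.0222 0.0038 0.0023]
   5 [0.0225 0.0015 0.0023]
   6 [ 0.0225 -0.0008  0.0023]
```

View pics/t3.png

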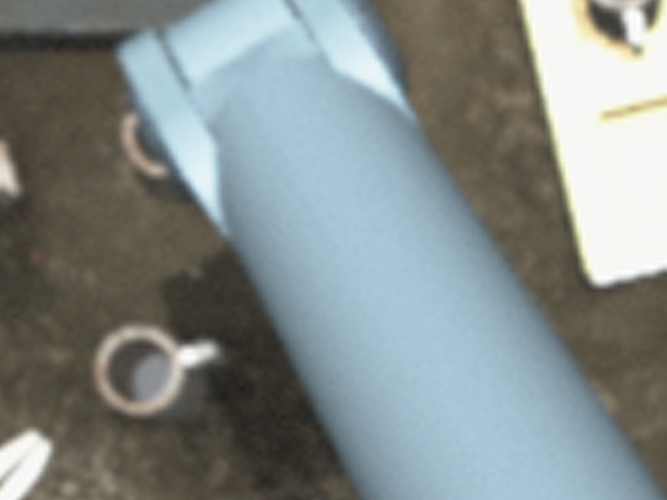

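The arm hides the block from the top camera, but the fingers are open. The clamp plate near A could get in the way, so I'll check its height and edge.

```bash
python3 - <<'E'
from h import *
for n in("top","scene"):
    P=np.load(n+"_X.npy").reshape(-1,3)
    for x in np.arange(.55,.62,.01):
        Q=P[(abs(P[:,0]-x)<.004)&(P[:,1]>.22)&(P[:,1]<.32)]; print(n,round(x,3),len(Q),np.round(np.percentile(Q[:,2],[10,50,95]),3))
E
```

```text
top 0.55 67 [-0.002  0.001  0.005]
top 0.56 81 [-0.002  0.001  0.004]
top 0.57 83 [-0.002  0.001  0.004]
top 0.58 165 [0.    0.021 0.044]
top 0.59 93 [-0.001  0.041  0.046]
top 0.6 81 [-0.001  0.04   0.046]
top 0.61 82 [-0.001  0.04   0.046]
scene 0.55 15 [0.002 0.002 0.004]
scene 0.56 23 [0.001 0.003 0.005]
scene 0.57 19 [0.001 0.002 0.004]
scene 0.58 209 [0.005 0.025 0.045]
scene 0.59 37 [0.043 0.045 0.046]
scene 0.6 40 [0.044 0.045 0.047]
scene 0.61 36 [0.045 0.046 0.048]
```

```bash
python3 -m crank '[[0,0,0.1,0.019,0.012,0.001,1],[0,0,0.1,0.02,0.01,0.001,1],[0,0,0.1,0.021,0.008,0.001,1],[0,0,0.1,0.022,0.006,0.001,1],[0,0,0.1,0.022,0.004,0.001,1],[0,0,0.1,0.0225,0.0015,0.001,1],[0,0,0.1,0.0225,-0.001,0.001,1],[0,0,0,0,0,0,1]]'; python3 - <<'E'
from h import *
plan((.51,.29,.034),56.5,1)
c=ctrl.capture("scene"); cv2.imwrite("pics/s4.png",cv2.resize(c["frame"][130:290,110:310][:,:,::-1],None,fx=4,fy=3.7,interpolation=cv2.INTER_CUBIC))
E
```

```text
t: 6.78
tool_pos: [0.4962, 0.2966, 0.1159]
ee_rot: [-0.002, 0.879, 0.477, 0.0]
wrist_force: [0.7, 0.6, 0.4]
width: 0.0849
t 6.78 pos [0.4962 0.2966 0.1159] yaw 57.0 F [0.7 0.6 0.4] w 0.0849
world d [ 0.0138 -0.0066 -0.0819] |d| 0.083 rotvec [-0.003 -0.003  0.009]
tool-frame shift no turn [0.0017 0.0154 0.0819]
rows for 1: turn [-0.0029 -0.0026  0.009 ]
   0 [0.0019 0.0153 0.0819]
```

View pics/s4.png

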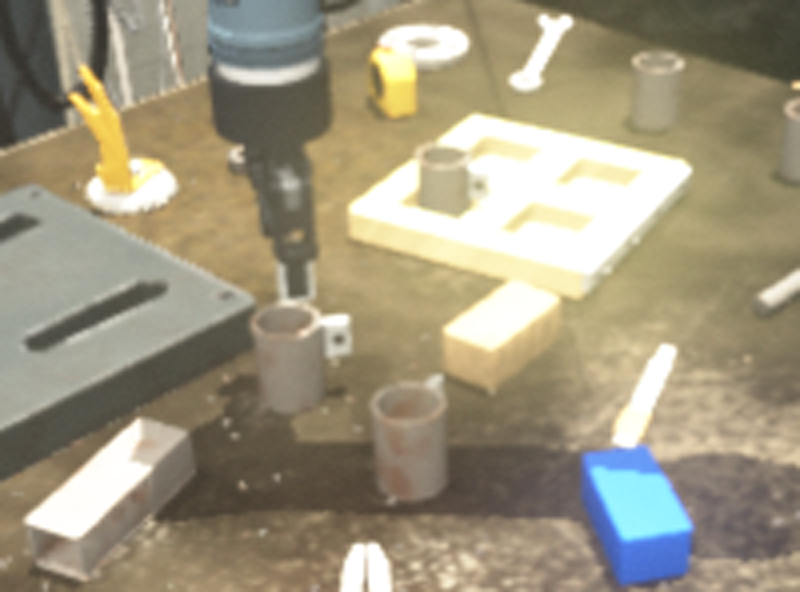

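The block sits free on the worktop at about (500,335). The plate edge is at x≈0.58 and 45 mm high, so the fingers clear it. Correcting and descending onto A.

```bash
python3 -m crank '[[0,0,0.009,0.002,0.0155,0,1],[0,0,0,0,0,0.03,1],[0,0,0,0,0,0.02,1],[0,0,0,0,0,0,1],[0,0,0,0,0,0,1]]'; python3 - <<'E'
from h import *
plan((.51,.29,.034),56.5,1)
E
```

```text
t: 7.25
tool_pos: [0.5098, 0.2816, 0.0655]
ee_rot: [0.001, 0.882, 0.472, -0.002]
wrist_force: [-0.6, 0.1, 0.1]
width: 0.0856
t 7.25 pos [0.5098 0.2816 0.0655] yaw 56.3 F [-0.6  0.1  0.1] w 0.0856
world d [ 0.0002  0.0084 -0.0315] |d| 0.033 rotvec [-0.001  0.005 -0.004]
tool-frame shift no turn [ 0.0073 -0.0045  0.0315]
rows for 1: turn [-0.0014  0.0049 -0.0038]
   0 [ 0.0072 -0.0045  0.0315]
```

```bash
python3 -m crank '[[0,0,0,0.0073,-0.0045,0,1],[0,0,0,0,0,0,1],[0,0,0,0,0,0.015,1],[0,0,0,0,0,0.0165,1],[0,0,0,0,0,0,1],[0,0,0,0,0,0,1]]'; python3 - <<'E'
from h import *
plan((.51,.29,.034),56.5,1)
E
```

```text
t: 7.75
tool_pos: [0.5107, 0.2937, 0.0364]
ee_rot: [-0.0, 0.881, 0.473, -0.0]
wrist_force: [-0.2, 0.4, 0.9]
width: 0.0853
t 7.75 pos [0.5107 0.2937 0.0364] yaw 56.4 F [-0.2  0.4  0.9] w 0.0853
world d [-0.0007 -0.0037 -0.0024] |d| 0.004 rotvec [-0.     0.    -0.001]
tool-frame shift no turn [-0.0035  0.0015  0.0024]
rows for 1: turn [-0.0002  0.0001 -0.001 ]
   0 [-0.0035  0.0015  0.0024]
```

```bash
python3 -m crank '[[0,0,0,-0.0035,0.0015,0.002,1],[0,0,0,0,0,0,-1],[0,0,0,0,0,0,-1],[0,0,0,0,0,0,-1],[0,0,0,0,0,0,-1],[0,0,0,0,0,0,-1]]'; python3 - <<'E'
from h import *
plan((.51,.29,.034),56.5,1)
E
```

```text
t: 8.25
tool_pos: [0.5112, 0.2898, 0.0351]
ee_rot: [0.0, 0.881, 0.472, 0.001]
wrist_force: [-0.5, -1.3, 4.9]
width: 0.0466
t 8.25 pos [0.5112 0.2898 0.0351] yaw 56.4 F [-0.5 -1.3  4.9] w 0.0466
world d [-0.0012  0.0002 -0.0011] |d| 0.002 rotvec [ 0.001 -0.001 -0.002]
tool-frame shift no turn [-0.0005 -0.0011  0.0011]
rows for 1: turn [ 0.0012 -0.0013 -0.002 ]
   0 [-0.0005 -0.0011  0.0011]
```

```bash
python3 -m crank '[[0,0,0,0,0,-0.03,-1],[0,0,0,0,0,-0.035,-1],[0,0,0,0,0,0,-1]]'; python3 - <<'E'
from h import *
plan((.508,.0015,.1),13.4,9)
c=ctrl.capture("scene"); cv2.imwrite("pics/s5.png",cv2.resize(c["frame"][130:290,110:310][:,:,::-1],None,fx=4,fy=3.7,interpolation=cv2.INTER_CUBIC))
E
```

```text
t: 8.5
tool_pos: [0.5138, 0.2926, 0.1046]
ee_rot: [-0.0, 0.881, 0.473, 0.005]
wrist_force: [2.1, 0.9, -0.7]
width: 0.0464
t 8.5 pos [0.5138 0.2926 0.1046] yaw 56.4 F [ 2.1  0.9 -0.7] w 0.0464
world d [-0.0058 -0.2911 -0.0046] |d| 0.291 rotvec [ 0.    -0.011  0.751]
tool-frame shift no turn [-0.2458  0.1562  0.0029]
rows for 9: turn [ 0.0001 -0.0012  0.0834]
   0 [-0.0266  0.0185  0.0003]
   1 [-0.0249  0.0206  0.0004]
   2 [-0.0231  0.0226  0.0004]
   3 [-0.0212  0.0245  0.0004]
   4 [-0.019   0.0262  0.0004]
   5 [-0.0168  0.0277  0.0005]
   6 [-0.0144  0.029   0.0005]
   7 [-0.012   0.0301  0.0005]
   8 [-0.0094  0.031   0.0005]
```

View pics/s5.png

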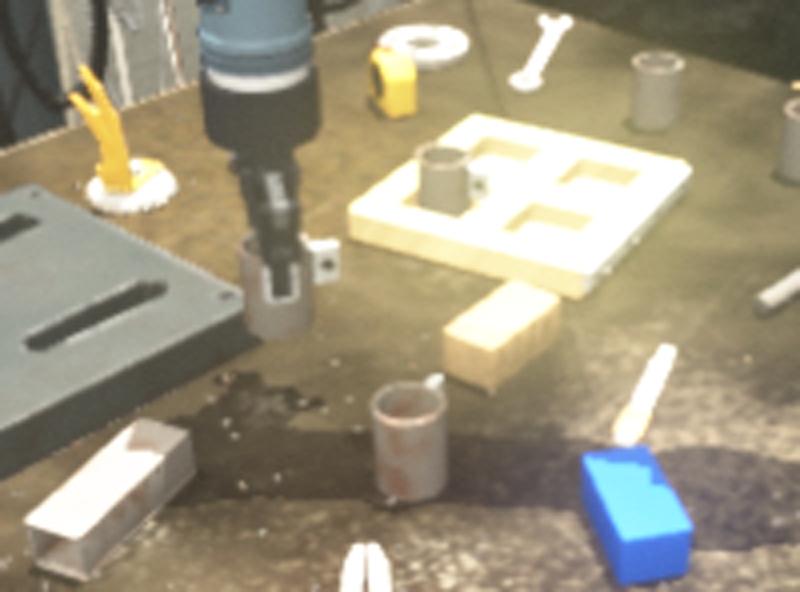

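Piece A is lifted upright at about (280,280) with its lug perpendicular to the jaws. Moving to above well0.

```bash
python3 -m crank '[[0,0,0.0834,-0.0265,0.0185,0,-1],[0,0,0.0834,-0.025,0.0205,0,-1],[0,0,0.0834,-0.023,0.0225,0,-1],[0,0,0.0834,-0.021,0.0245,0,-1],[0,0,0.0834,-0.019,0.026,0,-1],[0,0,0.0834,-0.017,0.0275,0,-1],[0,0,0.0834,-0.0145,0.029,0,-1],[0,0,0.0834,-0.012,0.03,0,-1],[0,0,0.0834,-0.0095,0.031,0,-1],[0,0,0,0,0,0,-1]]';python3 -m crank '[[0,0,0,0,0,0,-1],[0,0,0,0,0,0,-1]]'; python3 - <<'E'
from h import *
plan((.508,.0015,.1),13.4,1)
c=ctrl.capture("scene"); cv2.imwrite("pics/s6.png",cv2.resize(c["frame"][130:250,170:330][:,:,::-1],None,fx=5,fy=5,interpolation=cv2.INTER_CUBIC))
E
```

```text
t: 9.38
tool_pos: [0.5137, -0.0113, 0.0966]
ee_rot: [0.003, 0.994, 0.11, -0.003]
wrist_force: [-0.5, -1.7, -3.1]
width: 0.0465
t: 9.55
tool_pos: [0.5146, -0.0008, 0.0974]
ee_rot: [-0.0, 0.993, 0.117, -0.001]
wrist_force: [0.4, 1.5, -2.7]
width: 0.0466
t 9.55 pos [ 0.5146 -0.0008  0.0974] yaw 13.4 F [ 0.4  1.5 -2.7] w 0.0466
world d [-0.0066  0.0023  0.0026] |d| 0.007 rotvec [-0.001  0.003 -0.   ]
tool-frame shift no turn [-0.0059 -0.0038 -0.0026]
rows for 1: turn [-0.0013  0.0027 -0.0002]
   0 [-0.0059 -0.0038 -0.0026]
```

View pics/s6.png

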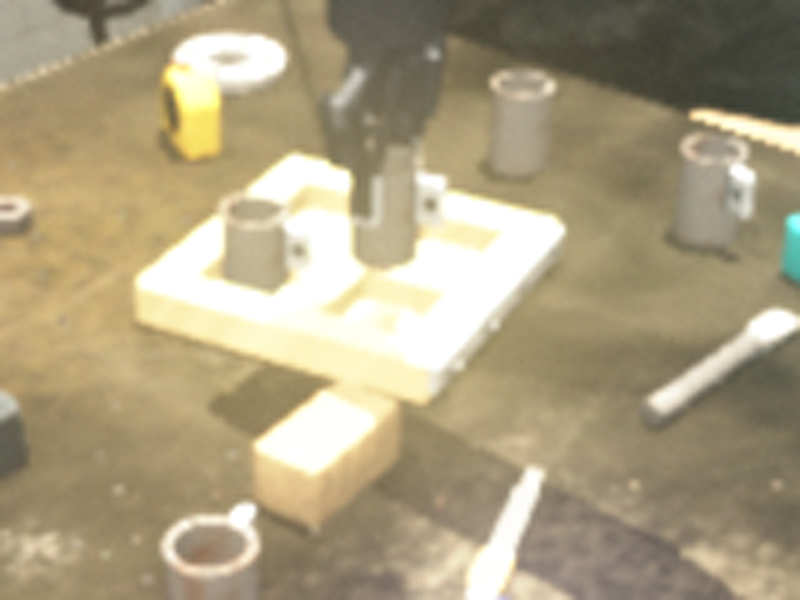

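A's lug is parallel to D's and it's above well0. Descending.

```bash
python3 -m crank '[[0,0,0,-0.006,-0.003,0,-1],[0,0,0,0,0,0.02,-1],[0,0,0,0,0,0.01,-1],[0,0,0,0,0,0,-1],[0,0,0,0,0,0,-1]]'; python3 - <<'E'
from h import *
plan((.508,.0015,.0405),13.4,1)
E
```

```text
t: 10.02
tool_pos: [0.5081, 0.0013, 0.0679]
ee_rot: [-0.0, 0.993, 0.117, -0.001]
wrist_force: [-0.7, -0.4, -3.0]
width: 0.0463
t 10.02 pos [0.5081 0.0013 0.0679] yaw 13.5 F [-0.7 -0.4 -3. ] w 0.0463
world d [-0.0001  0.0002 -0.0274] |d| 0.027 rotvec [-0.001  0.003  0.002]
tool-frame shift no turn [ 0.0001 -0.0001  0.0274]
rows for 1: turn [-0.001   0.0029  0.0017]
   0 [ 0.     -0.0002  0.0274]
```

```bash
python3 -m crank '[[0,0,0,0,0,0.012,-1],[0,0,0,0,0,0.01,-1],[0,0,0,0,0,0.004,-1],[0,0,0,0,0,0,-1],[0,0,0,0,0,0,-1]]'; python3 - <<'E'
from h import *
plan((.508,.0015,.0405),13.4,1)
c=ctrl.capture("scene"); cv2.imwrite("pics/s7.png",cv2.resize(c["frame"][130:250,170:330][:,:,::-1],None,fx=5,fy=5,interpolation=cv2.INTER_CUBIC))
E
```

```text
t: 10.43
tool_pos: [0.509, 0.0004, 0.0423]
ee_rot: [-0.0, 0.993, 0.117, -0.001]
wrist_force: [0.0, -0.5, -3.5]
width: 0.0466
t 10.43 pos [5.09e-01 4.00e-04 4.23e-02] yaw 13.4 F [ 0.  -0.5 -3.5] w 0.0466
world d [-0.001   0.0011 -0.0018] |d| 0.002 rotvec [-0.     0.001 -0.   ]
tool-frame shift no turn [-0.0007 -0.0013  0.0018]
rows for 1: turn [-0.0003  0.0012 -0.0003]
   0 [-0.0007 -0.0013  0.0018]
```

View pics/s7.png

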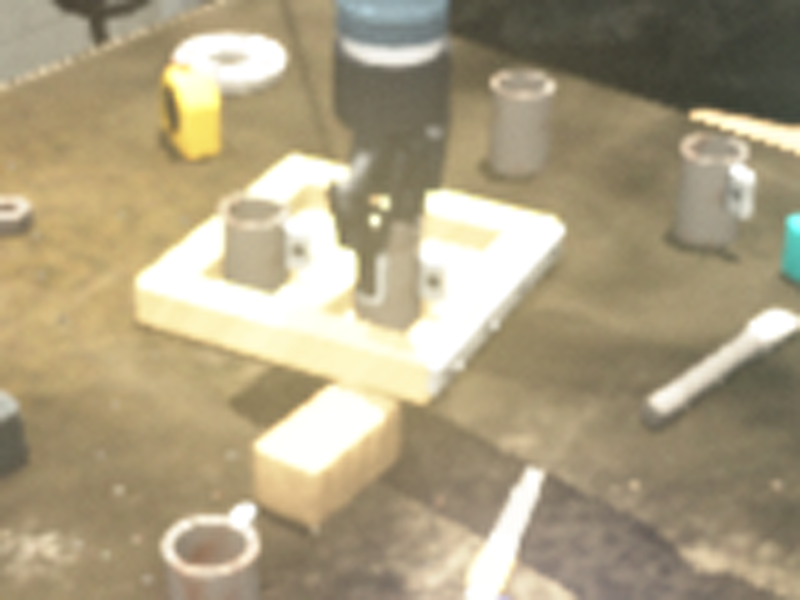

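A is inside the well. Last 2 mm, then release and rise.

```bash
python3 -m crank '[[0,0,0,0,0,0.0022,-1],[0,0,0,0,0,0,-1],[0,0,0,0,0,0,-1]]'; python3 -m crank '[[0,0,0,0,0,0,1],[0,0,0,0,0,0,1],[0,0,0,0,0,0,1],[0,0,0,0,0,0,1],[0,0,0,0,0,-0.03,1],[0,0,0,0,0,-0.04,1],[0,0,0,0,0,-0.03,1]]'; python3 - <<'E'
from h import *
plan((.373,.305,.12),104.7,10)
E
```

```text
t: 10.73
tool_pos: [0.5096, 0.0004, 0.0409]
ee_rot: [0.0, 0.993, 0.117, 0.0]
wrist_force: [0.6, 0.6, -2.7]
width: 0.0463
t: 11.32
tool_pos: [0.5097, 0.0006, 0.1425]
ee_rot: [-0.0, 0.993, 0.117, 0.0]
wrist_force: [-0.0, -0.7, 0.3]
width: 0.0851
t 11.32 pos [0.5097 0.0006 0.1425] yaw 13.4 F [-0.  -0.7  0.3] w 0.0851
world d [-0.1367  0.3044 -0.0225] |d| 0.334 rotvec [ 0.000e+00 -1.000e-03 -1.593e+00]
tool-frame shift no turn [-0.0625 -0.3278  0.0226]
rows for 10: turn [ 0.000e+00 -1.000e-04 -1.593e-01]
   0 [-0.0036 -0.0332  0.0023]
   1 [ 0.0017 -0.0333  0.0023]
   2 [ 0.007  -0.0326  0.0023]
   3 [ 0.012  -0.0311  0.0023]
   4 [ 0.0168 -0.0288  0.0023]
   5 [ 0.0212 -0.0258  0.0023]
   6 [ 0.025  -0.0221  0.0023]
   7 [ 0.0282 -0.0178  0.0023]
   8 [ 0.0307 -0.0131  0.0023]
   9 [ 0.0324 -0.0081  0.0023]
```

```bash
python3 -m crank '[[0,0,-0.1225,-0.0033,-0.0255,0,1],[0,0,-0.1225,0,-0.0257,0,1],[0,0,-0.1225,0.003,-0.0255,0.002,1],[0,0,-0.1225,0.006,-0.025,0.002,1],[0,0,-0.1225,0.009,-0.024,0.002,1],[0,0,-0.1225,0.012,-0.0227,0.002,1],[0,0,-0.1225,0.0147,-0.021,0.002,1],[0,0,-0.1225,0.017,-0.0192,0.002,1],[0,0,-0.1225,0.0194,-0.017,0.002,1],[0,0,-0.1225,0.0213,-0.0144,0.002,1]]'; python3 -m crank '[[0,0,-0.1225,0.023,-0.0117,0.002,1],[0,0,-0.1225,0.024,-0.009,0.002,1],[0,0,-0.1225,0.025,-0.006,0.002,1],[0,0,0,0,0,0,1],[0,0,0,0,0,0,1],[0,0,0,0,0,0,1]]'
python3 - <<'E'
from h import *
plan((.373,.305,.034),104.7,1)
for n in ("scene","top"):
    c=ctrl.capture(n)
    if n=="scene": cv2.imwrite("pics/s8.png",cv2.resize(c["frame"][130:290,130:330][:,:,::-1],None,fx=4,fy=3.7,interpolation=cv2.INTER_CUBIC))
    else: cv2.imwrite("pics/t8.png",ortho(c,(.4,.7),(-.2,.2),.075,.0006))
E
```

```text
t: 12.15
tool_pos: [0.4182, 0.2418, 0.125]
ee_rot: [0.0, 0.744, 0.669, 0.0]
wrist_force: [-0.4, 0.8, -0.2]
width: 0.0852
t: 12.65
tool_pos: [0.3912, 0.3122, 0.1187]
ee_rot: [0.0, 0.612, 0.791, -0.0]
wrist_force: [0.3, -0.4, -0.1]
width: 0.0855
t 12.65 pos [0.3912 0.3122 0.1187] yaw 104.6 F [ 0.3 -0.4 -0.1] w 0.0855
world d [-0.0182 -0.0072 -0.0847] |d| 0.087 rotvec [-0.     0.001 -0.002]
tool-frame shift no turn [-0.0023 -0.0195  0.0847]
rows for 1: turn [-0.      0.0007 -0.0021]
   0 [-0.0023 -0.0195  0.0847]
```

View pics/s8.png

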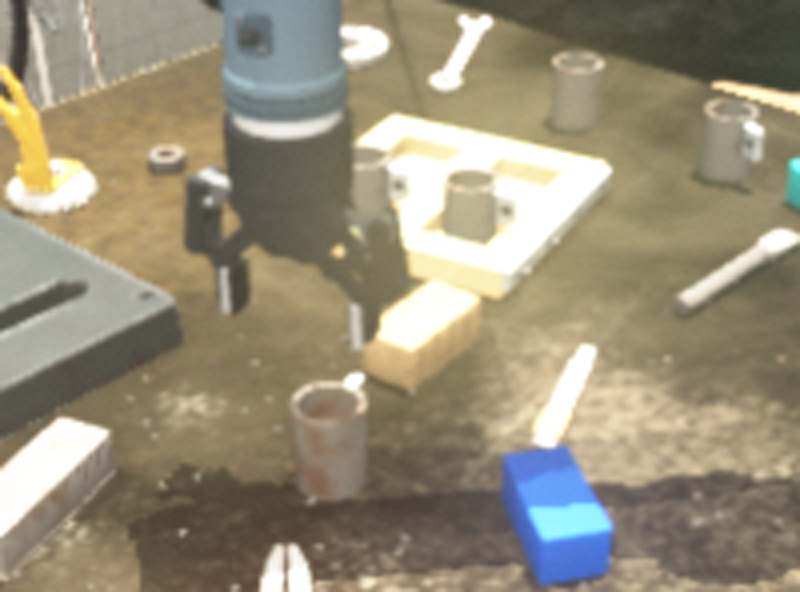

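View pics/t8.png

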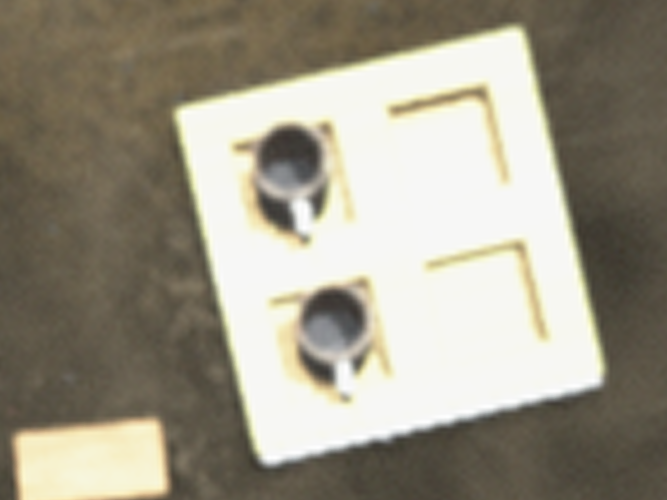

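A is seated in well0 with its lug parallel to D's (both point down and slightly right), and the block is clear. Now B.

```bash
python3 -m crank '[[0,0,0,-0.0023,-0.0195,0,1],[0,0,0,0,0,0.03,1],[0,0,0,0,0,0.015,1],[0,0,0,0,0,0,1],[0,0,0,0,0,0,1],[0,0,0,0,0,0,1]]'; python3 - <<'E'
from h import *
plan((.373,.305,.034),104.7,1)
E
```

```text
t: 13.25
tool_pos: [0.3737, 0.3056, 0.0744]
ee_rot: [0.0, 0.612, 0.791, 0.001]
wrist_force: [0.2, 0.5, -0.4]
width: 0.0856
t 13.25 pos [0.3737 0.3056 0.0744] yaw 104.5 F [ 0.2  0.5 -0.4] w 0.0856
world d [-0.0007 -0.0006 -0.0404] |d| 0.04 rotvec [ 0.001 -0.    -0.003]
tool-frame shift no turn [-0.0004 -0.0009  0.0404]
rows for 1: turn [ 0.0013 -0.0004 -0.0027]
   0 [-0.0004 -0.0009  0.0404]
```

```bash
python3 -m crank '[[0,0,0,0,0,0.02,1],[0,0,0,0,0,0.02,1],[0,0,0,0,0,0,1],[0,0,0,0,0,0,1],[0,0,0,0,0,0,-1],[0,0,0,0,0,0,-1],[0,0,0,0,0,0,-1],[0,0,0,0,0,0,-1],[0,0,0,0,0,0,-1]]'; python3 - <<'E'
from h import *
plan((.373,.305,.034),104.7,1)
E
```

```text
t: 14.0
tool_pos: [0.3739, 0.3065, 0.0353]
ee_rot: [0.001, 0.611, 0.791, 0.001]
wrist_force: [0.2, -1.0, 6.4]
width: 0.0463
t 14.0 pos [0.3739 0.3065 0.0353] yaw 104.6 F [ 0.2 -1.   6.4] w 0.0463
world d [-0.0009 -0.0015 -0.0013] |d| 0.002 rotvec [ 0.003 -0.001 -0.001]
tool-frame shift no turn [-0.0012 -0.0012  0.0013]
rows for 1: turn [ 0.0027 -0.0005 -0.0013]
   0 [-0.0012 -0.0012  0.0013]
```

```bash
python3 -m crank '[[0,0,0,0,0,-0.04,-1],[0,0,0,0,0,-0.04,-1],[0,0,0,0,0,-0.04,-1],[0,0,0.1225,-0.0327,0.006,0,-1],[0,0,0.1225,-0.0317,0.01,0,-1],[0,0,0.1225,-0.03,0.0137,0,-1],[0,0,0.1225,-0.0284,0.0172,0,-1],[0,0,0.1225,-0.026,0.0206,0,-1],[0,0,0.1225,-0.0234,0.0236,0,-1],[0,0,0.1225,-0.0203,0.0263,0,-1]]'; python3 -m crank '[[0,0,0.1225,-0.017,0.0286,0,-1],[0,0,0.1225,-0.0133,0.0304,0,-1],[0,0,0.1225,-0.0095,0.0318,0,-1],[0,0,0.1225,-0.0055,0.0327,0,-1],[0,0,0.1225,-0.0015,0.033,0,-1],[0,0,0.1225,0.0026,0.033,0,-1],[0,0,0,0,0,0,-1],[0,0,0,0,0,0,-1],[0,0,0,0,0,0,-1]]'
python3 - <<'E'
from h import *
plan((.531,-.0957,.0405),13.4,1)
c=ctrl.capture("scene"); cv2.imwrite("pics/s9.png",cv2.resize(c["frame"][100:260,130:330][:,:,::-1],None,fx=4,fy=3.7,interpolation=cv2.INTER_CUBIC))
E
```

```text
t: 14.83
tool_pos: [0.4703, 0.0932, 0.1536]
ee_rot: [0.0, 0.886, 0.463, -0.0]
wrist_force: [0.5, 1.0, -3.2]
width: 0.0469
t: 15.58
tool_pos: [0.5534, -0.085, 0.1531]
ee_rot: [-0.001, 0.993, 0.117, -0.001]
wrist_force: [0.3, -0.2, -2.9]
width: 0.0465
t 15.58 pos [ 0.5534 -0.085   0.1531] yaw 13.4 F [ 0.3 -0.2 -2.9] w 0.0465
world d [-0.0224 -0.0107 -0.1126] |d| 0.115 rotvec [-0.002  0.001  0.   ]
tool-frame shift no turn [-0.0241  0.0054  0.1126]
rows for 1: turn [-0.0016  0.0015  0.0001]
   0 [-0.0242  0.0053  0.1126]
```

View pics/s9.png

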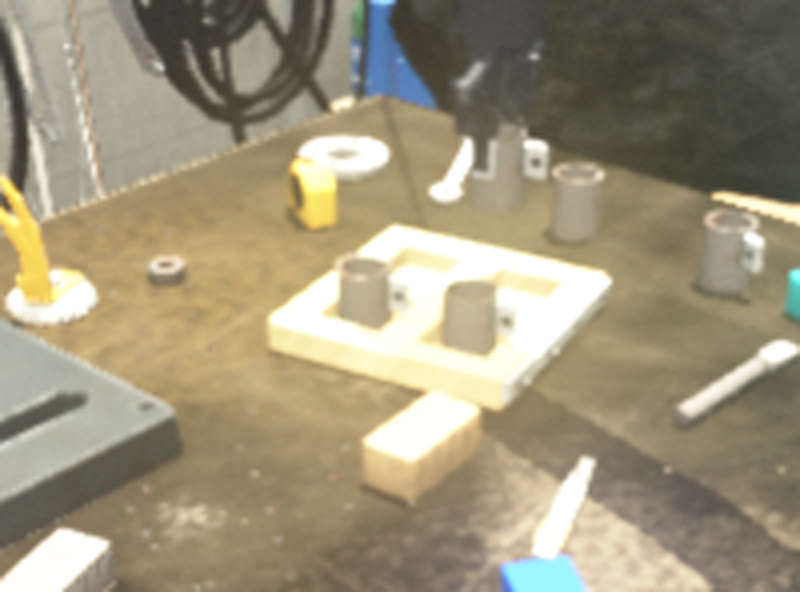

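B is held with its lug square (535,160), and A and D are undisturbed. Align over well1 and lower.

```bash
python3 -m crank '[[0,0,0,-0.024,0.0055,0,-1],[0,0,0,0,0,0.03,-1],[0,0,0,0,0,0.035,-1],[0,0,0,0,0,0.015,-1],[0,0,0,0,0,0,-1],[0,0,0,0,0,0,-1],[0,0,0,0,0,0,-1]]'; python3 - <<'E'
from h import *
plan((.531,-.0957,.0405),13.4,1)
c=ctrl.capture("scene"); cv2.imwrite("pics/s10.png",cv2.resize(c["frame"][130:250,170:330][:,:,::-1],None,fx=5,fy=5,interpolation=cv2.INTER_CUBIC))
E
```

```text
t: 16.22
tool_pos: [0.5336, -0.0953, 0.075]
ee_rot: [0.0, 0.993, 0.118, 0.001]
wrist_force: [0.1, -0.3, -3.0]
width: 0.0468
t 16.22 pos [ 0.5336 -0.0953  0.075 ] yaw 13.5 F [ 0.1 -0.3 -3. ] w 0.0468
world d [-0.0026 -0.0004 -0.0345] |d| 0.035 rotvec [ 0.    -0.003  0.002]
tool-frame shift no turn [-0.0027 -0.0002  0.0345]
rows for 1: turn [ 0.0004 -0.0027  0.002 ]
   0 [-0.0026 -0.0002  0.0345]
```

View pics/s10.png

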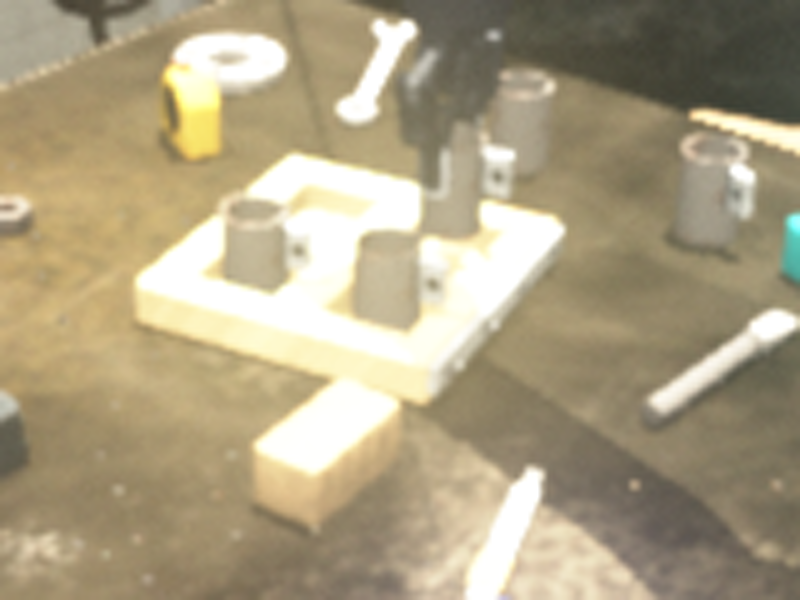

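B is just above well1 (base at (450,235)). Lowering and releasing.

```bash
python3 -m crank '[[0,0,0,-0.0027,0,0.01,-1],[0,0,0,0,0,0.01,-1],[0,0,0,0,0,0.009,-1],[0,0,0,0,0,0.004,-1],[0,0,0,0,0,0,-1],[0,0,0,0,0,0,-1],[0,0,0,0,0,0,-1]]'; python3 - <<'E'
from h import *
plan((.531,-.0957,.0405),13.4,1)
E
```

```text
t: 16.85
tool_pos: [0.529, -0.0971, 0.0404]
ee_rot: [-0.0, 0.993, 0.117, -0.001]
wrist_force: [-1.5, -0.1, 0.1]
width: 0.0465
t 16.85 pos [ 0.529  -0.0971  0.0404] yaw 13.4 F [-1.5 -0.1  0.1] w 0.0465
world d [0.002  0.0014 0.0001] |d| 0.002 rotvec [-0.     0.001 -0.   ]
tool-frame shift no turn [ 0.0023 -0.0009 -0.0002]
rows for 1: turn [-0.0004  0.0014 -0.0001]
   0 [ 0.0023 -0.0009 -0.0001]
```

```bash
python3 -m crank '[[0,0,0,0,0,0,1],[0,0,0,0,0,0,1],[0,0,0,0,0,0,1],[0,0,0,0,0,0,1],[0,0,0,0,0,-0.03,1],[0,0,0,0,0,-0.04,1],[0,0,0,0,0,-0.03,1]]'; python3 - <<'E'
from h import *
plan((.4235,-.2765,.12),-21,8)
c=ctrl.capture("top"); o=ortho(c,(.42-.06,.42+.06),(-.27-.06,-.27+.06),.065,.0002); cv2.imwrite("pics/c11.png",o)
E
```

```text
t: 17.43
tool_pos: [0.53, -0.097, 0.1425]
ee_rot: [-0.0, 0.993, 0.117, 0.0]
wrist_force: [0.8, -0.2, 1.0]
width: 0.0855
t 17.43 pos [ 0.53   -0.097   0.1425] yaw 13.4 F [ 0.8 -0.2  1. ] w 0.0855
world d [-0.1065 -0.1795 -0.0225] |d| 0.21 rotvec [-0.    -0.001  0.6  ]
tool-frame shift no turn [-0.1453  0.1499  0.0224]
rows for 8: turn [-0.     -0.0001  0.075 ]
   0 [-0.0174  0.0194  0.0028]
   1 [-0.0159  0.0207  0.0028]
   2 [-0.0143  0.0218  0.0028]
   3 [-0.0127  0.0228  0.0028]
   4 [-0.0109  0.0237  0.0028]
   5 [-0.0091  0.0245  0.0028]
   6 [-0.0073  0.0251  0.0028]
   7 [-0.0054  0.0255  0.0028]
```

View pics/c11.png

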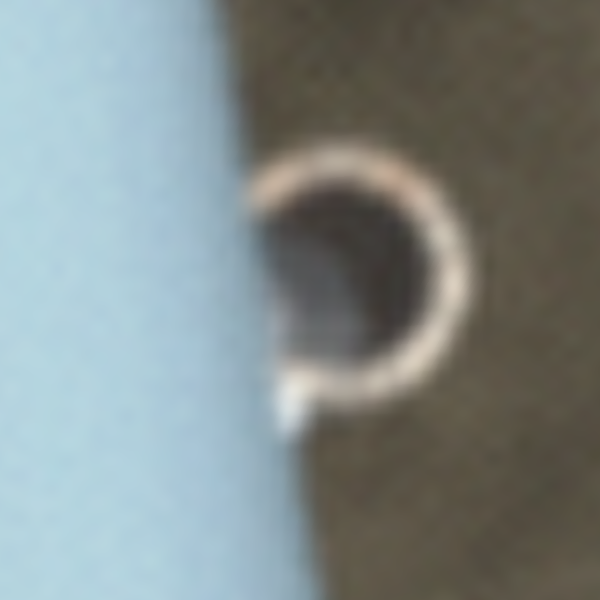

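The arm hides part of C, but its centre agrees with the earlier value, so I'll go with the earlier lug yaw (about 159°).

```bash
python3 -m crank '[[0,0,0.075,-0.0174,0.0194,0.003,1],[0,0,0.075,-0.016,0.0207,0.003,1],[0,0,0.075,-0.0143,0.0218,0.003,1],[0,0,0.075,-0.0127,0.0228,0.003,1],[0,0,0.075,-0.011,0.0237,0.003,1],[0,0,0.075,-0.009,0.0245,0.003,1],[0,0,0.075,-0.0073,0.025,0.003,1],[0,0,0.075,-0.0054,0.0255,0.002,1],[0,0,0,0,0,0,1],[0,0,0,0,0,0,1]]'; python3 -m crank '[[0,0,0,0,0,0,1]]'; python3 - <<'E'
from h import *
plan((.424,-.277,.034),-21,1)
c=ctrl.capture("scene"); cv2.imwrite("pics/s12.png",cv2.resize(c["frame"][110:230,220:380][:,:,::-1],None,fx=5,fy=5,interpolation=cv2.INTER_CUBIC))
c=ctrl.capture("top"); cv2.imwrite("pics/t12.png",ortho(c,(.4,.7),(-.35,.1),.075,.0006))
E
```

```text
t: 18.32
tool_pos: [0.4287, -0.2823, 0.1175]
ee_rot: [0.0, 0.983, -0.184, -0.0]
wrist_force: [1.3, 0.2, -0.1]
width: 0.0854
t: 18.4
tool_pos: [0.4303, -0.28, 0.1177]
ee_rot: [-0.0, 0.983, -0.182, 0.0]
wrist_force: [0.2, 0.5, 0.2]
width: 0.0853
t 18.4 pos [ 0.4303 -0.28    0.1177] yaw -20.9 F [0.2 0.5 0.2] w 0.0853
world d [-0.0063  0.003  -0.0837] |d| 0.084 rotvec [-0.001 -0.001  0.001]
tool-frame shift no turn [-0.007  -0.0005  0.0837]
rows for 1: turn [-0.0006 -0.0006  0.0009]
   0 [-0.007  -0.0005  0.0837]
```

View pics/s12.png

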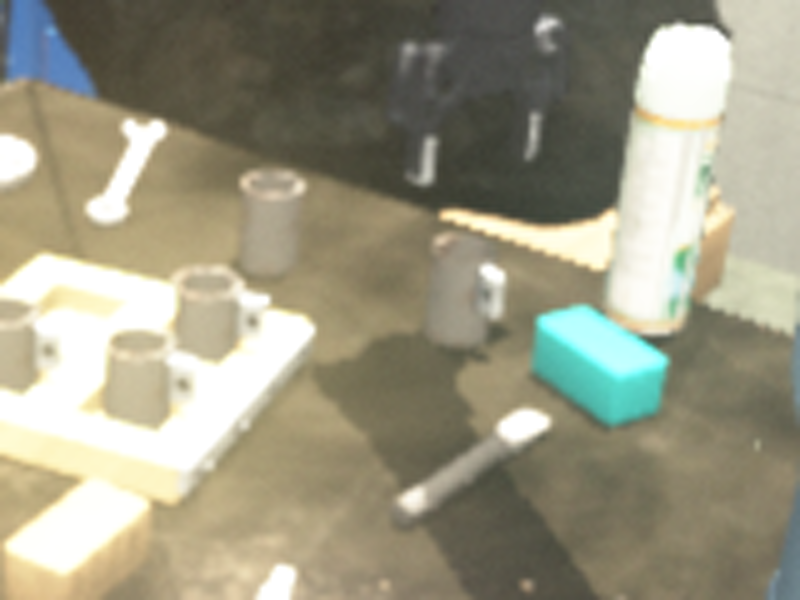

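View pics/t12.png

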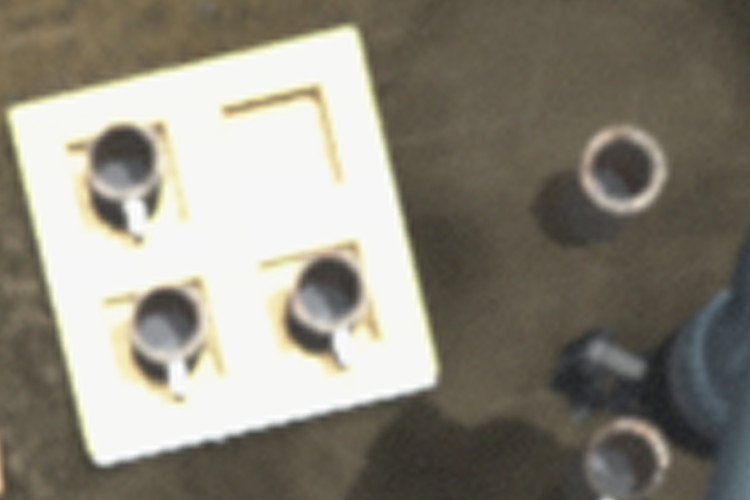

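B is in well1 and A and D are fine; I'll measure the angles precisely later. The gripper straddles C properly, so I'll descend.

```bash
python3 -m crank '[[0,0,0,-0.007,-0.0005,0,1],[0,0,0,0,0,0.025,1],[0,0,0,0,0,0.018,1],[0,0,0,0,0,0,1],[0,0,0,0,0,0,1],[0,0,0,0,0,0,1]]'; python3 - <<'E'
from h import *
plan((.424,-.277,.034),-21,1)
E
```

```text
t: 19.0
tool_pos: [0.4242, -0.2772, 0.0754]
ee_rot: [0.0, 0.983, -0.182, 0.001]
wrist_force: [0.6, -1.5, -0.0]
width: 0.0851
t 19.0 pos [ 0.4242 -0.2772  0.0754] yaw -20.9 F [ 0.6 -1.5 -0. ] w 0.0851
world d [-0.0002  0.0002 -0.0414] |d| 0.041 rotvec [-0.    -0.001  0.001]
tool-frame shift no turn [-0.0003 -0.0001  0.0414]
rows for 1: turn [-0.0001 -0.0011  0.0013]
   0 [-0.0002 -0.0001  0.0414]
```

```bash
python3 -m crank '[[0,0,0,0,0,0.02,1],[0,0,0,0,0,0.02,1],[0,0,0,0,0,0,1],[0,0,0,0,0,0,1],[0,0,0,0,0,0,-1],[0,0,0,0,0,0,-1],[0,0,0,0,0,0,-1],[0,0,0,0,0,0,-1],[0,0,0,0,0,0,-1]]'; python3 -m crank '[[0,0,0,0,0,-0.04,-1],[0,0,0,0,0,-0.04,-1],[0,0,0,0,0,-0.04,-1],[0,0,0,0,0,0,-1],[0,0,0,0,0,0,-1]]'; python3 - <<'E'
from h import *
plan((.628,-.0725,.155),13.4,9)
c=ctrl.capture("scene"); cv2.imwrite("pics/s13.png",cv2.resize(c["frame"][80:200,240:400][:,:,::-1],None,fx=5,fy=5,interpolation=cv2.INTER_CUBIC))
E
```

```text
t: 19.75
tool_pos: [0.4248, -0.2777, 0.0363]
ee_rot: [0.0, 0.983, -0.182, 0.001]
wrist_force: [-0.4, 0.8, 5.8]
width: 0.0468
t: 20.17
tool_pos: [0.4257, -0.2787, 0.1579]
ee_rot: [0.001, 0.983, -0.182, 0.003]
wrist_force: [-0.7, 1.1, -3.3]
width: 0.0467
t 20.17 pos [ 0.4257 -0.2787  0.1579] yaw -21.0 F [-0.7  1.1 -3.3] w 0.0467
world d [ 0.2023  0.2062 -0.0029] |d| 0.289 rotvec [ 0.003 -0.007 -0.6  ]
tool-frame shift no turn [ 0.115  -0.265   0.0034]
rows for 9: turn [ 0.0004 -0.0008 -0.0667]
   0 [ 0.0138 -0.029   0.0004]
   1 [ 0.0157 -0.028   0.0004]
   2 [ 0.0175 -0.0269  0.0004]
   3 [ 0.0192 -0.0257  0.0004]
   4 [ 0.0209 -0.0244  0.0004]
   5 [ 0.0225 -0.0229  0.0004]
   6 [ 0.024  -0.0214  0.0004]
   7 [ 0.0253 -0.0197  0.0003]
   8 [ 0.0266 -0.018   0.0003]
```

View pics/s13.png

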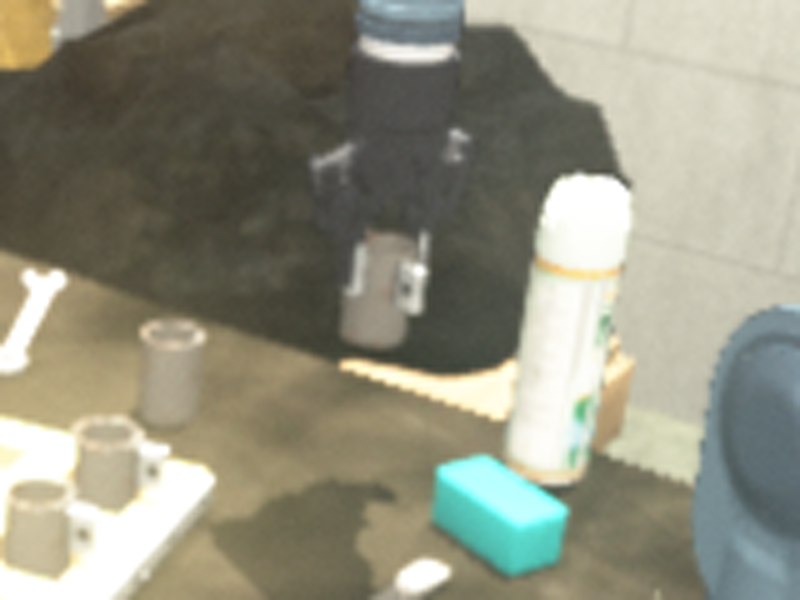

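C is held upright. Over to well3.

```bash
python3 -m crank '[[0,0,-0.0667,0.0138,-0.029,0,-1],[0,0,-0.0667,0.0157,-0.028,0,-1],[0,0,-0.0667,0.0175,-0.027,0,-1],[0,0,-0.0667,0.0192,-0.0257,0,-1],[0,0,-0.0667,0.021,-0.0244,0,-1],[0,0,-0.0667,0.0225,-0.023,0,-1],[0,0,-0.0667,0.024,-0.0214,0,-1],[0,0,-0.0667,0.0253,-0.0197,0,-1],[0,0,-0.0667,0.0266,-0.018,0,-1],[0,0,0,0,0,0,-1]]'; python3 -m crank '[[0,0,0,0,0,0,-1],[0,0,0,0,0,0,-1]]'; python3 - <<'E'
from h import *
plan((.628,-.0725,.0415),13.4,1)
c=ctrl.capture("scene"); cv2.imwrite("pics/s14.png",cv2.resize(c["frame"][100:220,180:340][:,:,::-1],None,fx=5,fy=5,interpolation=cv2.INTER_CUBIC))
E
```

```text
t: 21.05
tool_pos: [0.6353, -0.0679, 0.1518]
ee_rot: [-0.004, 0.992, 0.123, 0.0]
wrist_force: [0.5, 2.8, -1.1]
width: 0.0468
t: 21.22
tool_pos: [0.6302, -0.078, 0.1515]
ee_rot: [-0.0, 0.993, 0.117, -0.003]
wrist_force: [-1.2, -0.6, -2.7]
width: 0.0466
t 21.22 pos [ 0.6302 -0.078   0.1515] yaw 13.4 F [-1.2 -0.6 -2.7] w 0.0466
world d [-0.0022  0.0055 -0.11  ] |d| 0.11 rotvec [-0.001  0.006  0.   ]
tool-frame shift no turn [-0.0002 -0.0057  0.11  ]
rows for 1: turn [-0.0014  0.0062  0.0004]
   0 [-0.0006 -0.0058  0.11  ]
```

View pics/s14.png

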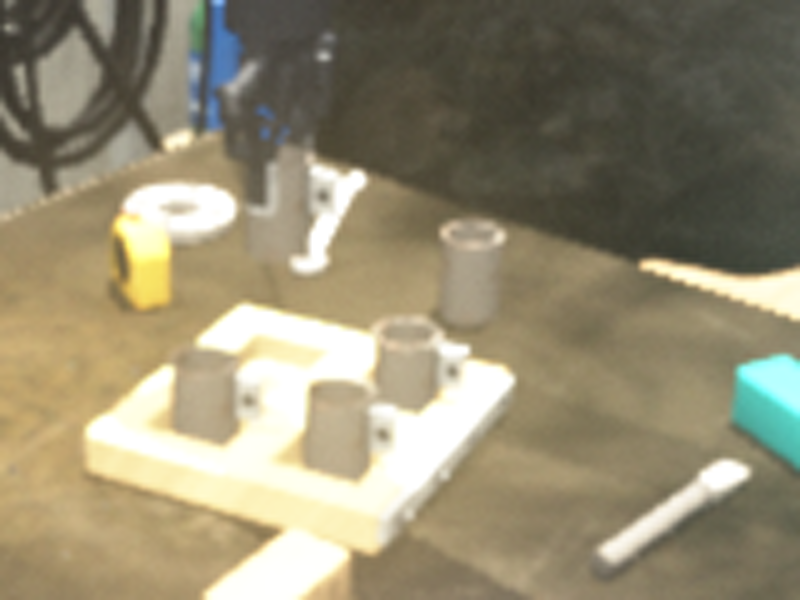

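C is over well3, with its lug parallel to the others. Lowering.

```bash
python3 -m crank '[[0,0,0,0,-0.003,0.025,-1],[0,0,0,0,0,0.035,-1],[0,0,0,0,0,0.015,-1],[0,0,0,0,0,0,-1],[0,0,0,0,0,0,-1],[0,0,0,0,0,0,-1]]'; python3 - <<'E'
from h import *
plan((.628,-.0725,.0415),13.4,1)
E
```

```text
t: 21.77
tool_pos: [0.6326, -0.0763, 0.0808]
ee_rot: [0.0, 0.993, 0.116, 0.001]
wrist_force: [0.4, -0.7, -1.6]
width: 0.0467
t 21.77 pos [ 0.6326 -0.0763  0.0808] yaw 13.3 F [ 0.4 -0.7 -1.6] w 0.0467
world d [-0.0046  0.0038 -0.0393] |d| 0.04 rotvec [ 0.001 -0.002 -0.002]
tool-frame shift no turn [-0.0036 -0.0048  0.0393]
rows for 1: turn [ 0.0012 -0.0016 -0.0017]
   0 [-0.0036 -0.0048  0.0393]
```

```bash
python3 -m crank '[[0,0,0,-0.0036,-0.0048,0,-1],[0,0,0,0,0,0.012,-1],[0,0,0,0,0,0.012,-1],[0,0,0,0,0,0.009,-1],[0,0,0,0,0,0.004,-1],[0,0,0,0,0,0,-1],[0,0,0,0,0,0,-1],[0,0,0,0,0,0,-1]]'; python3 - <<'E'
from h import *
plan((.628,-.0725,.0415),13.4,1)
E
```

```text
t: 22.43
tool_pos: [0.6272, -0.0711, 0.0421]
ee_rot: [-0.0, 0.993, 0.117, -0.0]
wrist_force: [-0.5, 0.2, -2.3]
width: 0.0466
t 22.43 pos [ 0.6272 -0.0711  0.0421] yaw 13.4 F [-0.5  0.2 -2.3] w 0.0466
world d [ 0.0008 -0.0014 -0.0006] |d| 0.002 rotvec [-0.     0.001  0.   ]
tool-frame shift no turn [0.0005 0.0015 0.0006]
rows for 1: turn [-0.0002  0.0006  0.0001]
   0 [0.0005 0.0015 0.0006]
```

Just off the floor. Last millimetre, release, rise and move aside so the cameras have a clear view.

```bash
python3 -m crank '[[0,0,0,0,0,0.0012,-1],[0,0,0,0,0,0,-1],[0,0,0,0,0,0,1],[0,0,0,0,0,0,1],[0,0,0,0,0,0,1],[0,0,0,0,0,0,1],[0,0,0,0,0,-0.03,1],[0,0,0,0,0,-0.04,1],[0,0,0,0,0,-0.04,1],[0,0,0,0,0,-0.04,1]]'; python3 -m crank '[[0,0,0,0,0.04,-0.005,1],[0,0,0,0,0.04,0,1],[0,0,0,0,0.04,0,1],[0,0,0,0,0.04,0,1],[0,0,0,0,0.04,0,1],[0,0,0,0,0.04,0,1],[0,0,0,0,0,0,1]]'; python3 - <<'E'
from h import *
plan((.628,-.0725,.0415),13.4,1)
c=ctrl.capture("top"); X=cloud(c); np.savez("t15.npz",X=X)
cv2.imwrite("pics/t15.png",ortho(c,(.42,.72),(-.2,.15),.07,.0005))
s=ctrl.capture("scene"); cv2.imwrite("pics/s15.png",cv2.resize(s["frame"][130:250,180:340][:,:,::-1],None,fx=5,fy=5,interpolation=cv2.INTER_CUBIC))
W={"A0":(.508,.0015),"B1":(.531,-.0957),"D2":(.605,.0247),"C3":(.628,-.0725)}
t=[]
for k,(x,y) in W.items():
    cv2.imwrite(f"pics/w{k}.png",ortho(c,(x-.06,x+.04),(y-.05,y+.05),.07,.00033)); t.append(cv2.imread(f"pics/w{k}.png"))
cv2.imwrite("pics/w15.png",np.vstack([np.hstack([t[2],t[3]]),np.hstack([t[0],t[1]])])[:600,:800])
Y=cloud(s)
for k,(x,y) in W.items():
    for nm,Z,dz in(("top",X,.003),("scene",Y,.001)):
        P=Z[(abs(Z[...,0]-x)<.05)&(abs(Z[...,1]-y)<.05)]; r=P[(P[:,2]>.06)]
        (cx,cy),rad=cv2.minEnclosingCircle(r[:,:2].astype(np.float32))
        print(k,nm,"zmax",round(np.percentile(r[:,2],90),4),"enc",round(cx,4),round(cy,4),round(rad,4))
E
```

```text
t: 23.27
tool_pos: [0.6269, -0.071, 0.1929]
ee_rot: [-0.0, 0.993, 0.117, -0.0]
wrist_force: [0.7, -0.4, -0.3]
width: 0.0854
t: 23.85
tool_pos: [0.6807, -0.3189, 0.1958]
ee_rot: [0.005, 0.994, 0.11, -0.001]
wrist_force: [-1.3, -3.0, -0.1]
width: 0.0857
t 23.85 pos [ 0.6807 -0.3189  0.1958] yaw 12.6 F [-1.3 -3.  -0.1] w 0.0857
world d [-0.0527  0.2464 -0.1543] |d| 0.295 rotvec [ 0.01   0.003 -0.013]
tool-frame shift no turn [ 0.0029 -0.2534  0.1518]
rows for 1: turn [ 0.0095  0.0029 -0.0134]
   0 [ 0.0043 -0.2527  0.1531]
A0 top zmax 0.0771 enc 0.4972 -0.001 0.0344
A0 scene zmax 0.0754 enc 0.4977 -0.0057 0.0345
B1 top zmax 0.0766 enc 0.5169 -0.1008 0.034
B1 scene zmax 0.0748 enc 0.517 -0.1045 0.0343
D2 top zmax 0.0767 enc 0.595 0.0221 0.0345
D2 scene zmax 0.075 enc 0.5945 0.0219 0.0341
C3 top zmax 0.0769 enc 0.6157 -0.0729 0.0342
C3 scene zmax 0.0747 enc 0.6165 -0.0763 0.0354
```

View pics/w15.png

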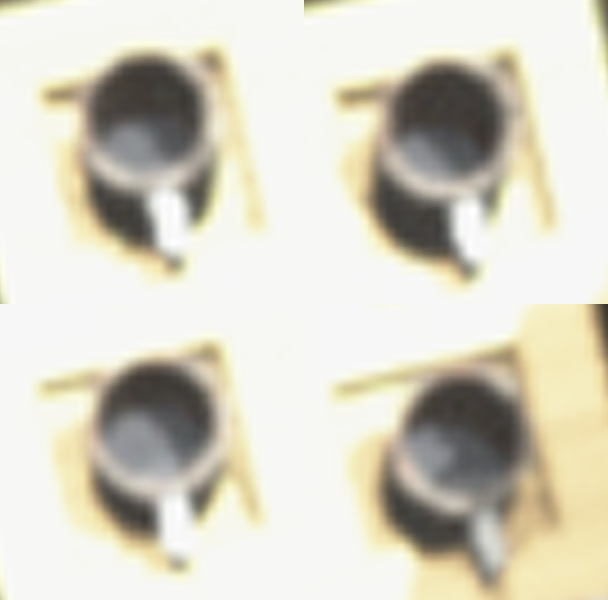

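View pics/s15.png

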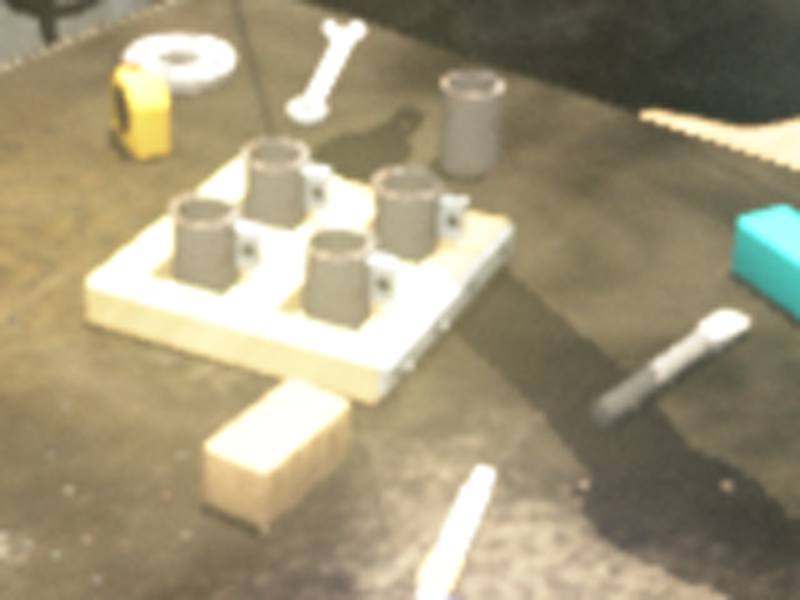

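All four rims are at the same height as D, so the pieces are fully down, and the lugs look parallel. One numeric check of lug angle against D, and a look at the whole table.

```bash
python3 - <<'E'
from h import *
from scipy.optimize import least_squares
W={"A0":(.508,.0015),"B1":(.531,-.0957),"D2":(.605,.0247),"C3":(.628,-.0725)}
cs=[ctrl.capture(n) for n in("top","scene")]
for c,nm in zip(cs,("top","scene")):
    X=cloud(c); 
    for k,(x,y) in W.items():
        P=X[(abs(X[...,0]-x)<.065)&(abs(X[...,1]-y)<.05)]
        P=P[P[:,2]>(.05 if nm=="scene" else .06)][:,:2]
        # fit union of disk r24 + lug (8 wide, to 44): distance outside model + rim support
        def res(p):
            d=P-p[:2]; u=np.array([np.cos(p[2]),np.sin(p[2])]); a=d@u; b=d@[-u[1],u[0]]
            r=np.hypot(a,b); rr=r-.024
            if nm=="top": rr=np.where(r<.024,np.maximum(.020-r,0),rr)
            lg=np.hypot(np.maximum(0,np.maximum(.02-a,a-.044)),np.maximum(0,abs(b)-.004))
            return np.minimum(abs(rr),lg)
        s=min((least_squares(res,[x-.001,y,np.radians(193+j)],loss="soft_l1",f_scale=.002,diff_step=1e-3) for j in(-6,0,6)),key=lambda q:q.cost)
        print(nm,k,len(P),np.round(s.x[:2],4),"lug-180:",round(np.degrees(s.x[2])-180,1),"cost",s.cost)
cv2.imwrite("pics/t16.png",cv2.resize(cs[0]["frame"][:,:,::-1],(800,600)))
E
```

```text
top A0 120 [5.092e-01 4.000e-04] lug-180: 11.1 cost 0.0009823131747163278
top B1 130 [ 0.5277 -0.097 ] lug-180: 15.6 cost 0.0012108039320232328
top D2 124 [0.6044 0.0258] lug-180: 12.6 cost 2.206954831893177e-06
top C3 128 [ 0.625  -0.0701] lug-180: 13.1 cost 1.5409573592279492e-06
scene A0 228 [5.091e-01 3.000e-04] lug-180: 8.1 cost 0.001745411308971225
scene B1 212 [ 0.5273 -0.0971] lug-180: 14.8 cost 0.002467277300740834
scene D2 199 [0.6037 0.0254] lug-180: 8.0 cost 0.0002696410069718422
scene C3 179 [ 0.625  -0.0706] lug-180: 11.0 cost 0.00027468823048399635
```

View pics/t16.png

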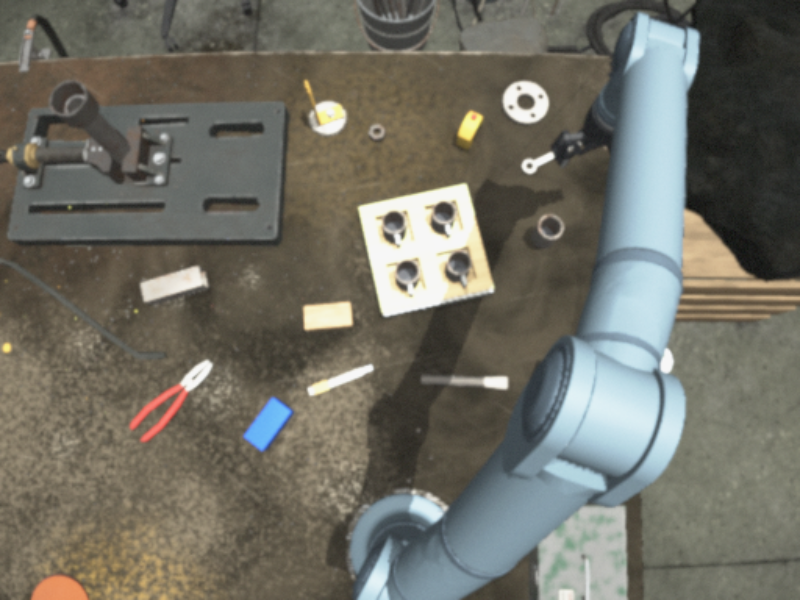

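The heights and positions are right, but B's lug may be 2–4° off. I'll check it against B's angle in the initial clouds, since I gripped at 104.6°.

```bash
python3 - <<'E'
from h import *
from scipy.optimize import least_squares
import cv2
W={"A":(.51,.29,-123.5,56.4),"B":(.373,.305,-75.3,104.6),"C":(.424,-.277,159.2,-21)}
for nm in("top","scene"):
    X=np.load(nm+"_X.npy")
    for k,(x,y,L,g) in W.items():
        P=X[np.hypot(X[...,0]-x,X[...,1]-y)<.055]; P=P[P[:,2]>(.045 if nm=="scene" else .055)][:,:2]
        def res(p):
            d=P-p[:2]; u=np.array([np.cos(p[2]),np.sin(p[2])]); a=d@u; b=d@[-u[1],u[0]]
            r=np.hypot(a,b); rr=r-.024
            if nm=="top": rr=np.where(r<.024,np.maximum(.020-r,0),rr)
            lg=np.hypot(np.maximum(0,np.maximum(.02-a,a-.044)),np.maximum(0,abs(b)-.004))
            return np.minimum(abs(rr),lg)
        s=min((least_squares(res,[x,y,np.radians(L+j)],loss="soft_l1",f_scale=.002,diff_step=1e-3) for j in(-6,0,6)),key=lambda q:q.cost)
        l=np.degrees(s.x[2]); print(nm,k,np.round(s.x[:2],4),"lug",round(l,1),"placed yaw would be",round((l+180-g+13.4+180)%360-180,1))
# image-based: lug pixels = bright/grey beyond rim; compare angle of lug centroid at z=.07 plane, all four
c=ctrl.capture("top")
W={"A0":(.5092,.0004),"B1":(.5277,-.097),"D2":(.6042,.0256),"C3":(.625,-.0703)}
t=[]
for k,(x,y) in W.items():
    # rotate to the carrier frame: expect lug straight down
    th=np.radians(13.4); xs=np.arange(.03,-.055,-.0003); ys=np.arange(.04,-.04,-.0003); Yc,Xc=np.meshgrid(ys,xs)
    Q=np.stack([x+Xc*np.cos(th)-Yc*np.sin(th),y+Xc*np.sin(th)+Yc*np.cos(th),np.full_like(Xc,.07)],-1)
    uv=proj(c,Q).astype(np.float32).reshape(Xc.shape+(2,)); o=cv2.remap(c["frame"][:,:,::-1].copy(),uv[...,0],uv[...,1],cv2.INTER_CUBIC)
    cv2.line(o,(133,0),(133,283),(0,0,255),1); t.append(o)
cv2.imwrite("pics/r17.png",np.vstack([np.hstack([t[2],t[3]]),np.hstack([t[0],t[1]])]))
E
```

```text
top A [0.5088 0.2891] lug -127.0 placed yaw would be 10.0
top B [0.3711 0.3047] lug -70.5 placed yaw would be 18.3
top C [ 0.4229 -0.2756] lug 158.9 placed yaw would be 13.3
scene A [0.5104 0.2881] lug -126.7 placed yaw would be 10.3
scene B [0.3734 0.304 ] lug -70.5 placed yaw would be 18.3
scene C [ 0.4254 -0.2752] lug 157.0 placed yaw would be 11.4
```

View pics/r17.png

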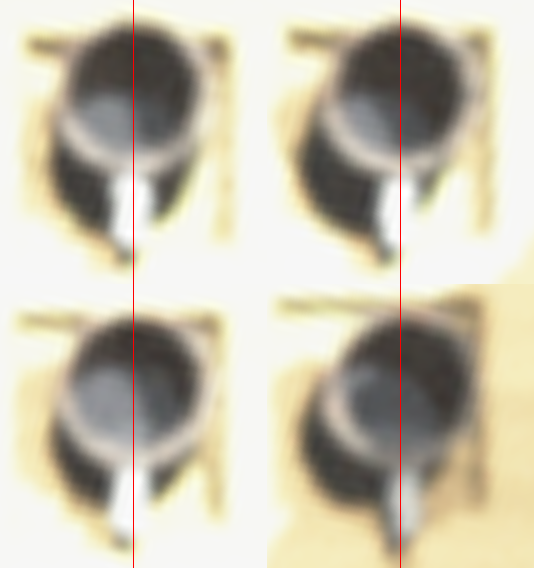

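Both estimates put B's lug about 4.5° off, while A is within about 2° and C within 1°. I'll regrip B at 17.9° and turn it square.

```bash
python3 - <<'E'
from h import *
plan((.5285,-.0968,.196),17.9,8)
E
```

```text
t 24.1 pos [ 0.6836 -0.3017  0.1965] yaw 13.6 F [ 0.1  0.2 -0.4] w 0.0856
world d [-0.1551  0.2049 -0.0005] |d| 0.257 rotvec [-0.002 -0.001 -0.076]
tool-frame shift no turn [-0.1027 -0.2356  0.0008]
rows for 8: turn [-0.0002 -0.0001 -0.0094]
   0 [-0.0127 -0.0295  0.0001]
   1 [-0.0124 -0.0296  0.0001]
   2 [-0.0121 -0.0297  0.0001]
   3 [-0.0119 -0.0299  0.0001]
   4 [-0.0116 -0.03    0.0001]
   5 [-0.0113 -0.0301  0.0001]
   6 [-0.011  -0.0302  0.0001]
   7 [-0.0107 -0.0303  0.0001]
```

```bash
python3 -m crank '[[0,0,-0.0094,-0.0127,-0.0295,0,1],[0,0,-0.0094,-0.0124,-0.0296,0,1],[0,0,-0.0094,-0.012,-0.0297,0,1],[0,0,-0.0094,-0.012,-0.03,0,1],[0,0,-0.0094,-0.0116,-0.03,0,1],[0,0,-0.0094,-0.0113,-0.03,0,1],[0,0,-0.0094,-0.011,-0.03,0,1],[0,0,-0.0094,-0.0107,-0.03,0.02,1],[0,0,0,0,0,0.03,1],[0,0,0,0,0,0,1]]'; python3 -m crank '[[0,0,0,0,0,0,1],[0,0,0,0,0,0,1]]'; python3 - <<'E'
from h import *
plan((.5285,-.0968,.042),17.9,1)
E
```

```text
t: 24.93
tool_pos: [0.5242, -0.0937, 0.1423]
ee_rot: [-0.002, 0.987, 0.158, -0.005]
wrist_force: [-1.1, -0.5, -0.5]
width: 0.0852
t: 25.1
tool_pos: [0.5308, -0.0989, 0.1478]
ee_rot: [0.0, 0.988, 0.154, 0.001]
wrist_force: [-0.1, 0.7, 0.5]
width: 0.0855
t 25.1 pos [ 0.5308 -0.0989  0.1478] yaw 17.7 F [-0.1  0.7  0.5] w 0.0855
world d [-0.0023  0.0021 -0.1058] |d| 0.106 rotvec [ 0.001 -0.002 -0.003]
tool-frame shift no turn [-0.0017 -0.0029  0.1058]
rows for 1: turn [ 0.0012 -0.0018 -0.0028]
   0 [-0.0016 -0.0028  0.1058]
```

```bash
python3 -m crank '[[0,0,0,-0.0017,-0.0025,0.03,1],[0,0,0,0,0,0.03,1],[0,0,0,0,0,0,1],[0,0,0,0,0,0,1],[0,0,0,0,0,0,1]]'; python3 - <<'E'
from h import *
plan((.5285,-.0968,.042),17.9,1)
E
```

```text
t: 25.52
tool_pos: [0.5294, -0.0978, 0.0885]
ee_rot: [0.001, 0.988, 0.153, 0.002]
wrist_force: [0.7, -0.3, -0.1]
width: 0.0853
t 25.52 pos [ 0.5294 -0.0978  0.0885] yaw 17.7 F [ 0.7 -0.3 -0.1] w 0.0853
world d [-0.0009  0.001  -0.0465] |d| 0.047 rotvec [ 0.002 -0.003 -0.004]
tool-frame shift no turn [-0.0007 -0.0012  0.0465]
rows for 1: turn [ 0.0016 -0.0031 -0.0042]
   0 [-0.0006 -0.0012  0.0465]
```

```bash
python3 -m crank '[[0,0,-0.004,0,-0.001,0.025,1],[0,0,0,0,0,0.0205,1],[0,0,0,0,0,0,1],[0,0,0,0,0,0,1],[0,0,0,0,0,0,-1],[0,0,0,0,0,0,-1],[0,0,0,0,0,0,-1],[0,0,0,0,0,0,-1],[0,0,0,0,0,0,-1]]'; python3 - <<'E'
from h import *
plan((.5305,-.096,.043),13.4,1)
E
```

```text
t: 26.27
tool_pos: [0.5288, -0.0966, 0.0431]
ee_rot: [0.001, 0.988, 0.156, 0.002]
wrist_force: [-0.5, -0.0, 6.1]
width: 0.0466
t 26.27 pos [ 0.5288 -0.0966  0.0431] yaw 17.9 F [-0.5 -0.   6.1] w 0.0466
world d [ 0.0017  0.0006 -0.0001] |d| 0.002 rotvec [ 0.002 -0.003  0.079]
tool-frame shift no turn [ 0.0018 -0.      0.0001]
rows for 1: turn [ 0.0019 -0.003   0.0791]
   0 [ 0.0018 -0.0001  0.0001]
```

```bash
python3 -m crank '[[0,0,0,0,0,-0.004,-1],[0,0,0.04,0.001,0,0,-1],[0,0,0.039,0.001,0,0,-1],[0,0,0,0,0,0,-1],[0,0,0,0,0,0.004,-1],[0,0,0,0,0,0,-1],[0,0,0,0,0,0,-1]]'; python3 - <<'E'
from h import *
plan((.5305,-.096,.043),13.4,1)
E
```

```text
t: 26.85
tool_pos: [0.5292, -0.0954, 0.043]
ee_rot: [0.0, 0.993, 0.117, -0.0]
wrist_force: [-4.0, 1.0, 11.1]
width: 0.0466
t 26.85 pos [ 0.5292 -0.0954  0.043 ] yaw 13.5 F [-4.   1.  11.1] w 0.0466
world d [ 0.0013 -0.0006 -0.    ] |d| 0.001 rotvec [0.    0.    0.001]
tool-frame shift no turn [0.0011 0.0009 0.    ]
rows for 1: turn [0.0003 0.0004 0.0013]
   0 [0.0011 0.0009 0.    ]
```

Seated at 13.5°. Release, rise, back off and check.

```bash
python3 -m crank '[[0,0,0,0,0,-0.0005,-1],[0,0,0,0,0,0,1],[0,0,0,0,0,0,1],[0,0,0,0,0,0,1],[0,0,0,0,0,0,1],[0,0,0,0,0,-0.03,1],[0,0,0,0,0,-0.04,1],[0,0,0,0,0,-0.04,1],[0,0,0,0,0,-0.04,1]]'; python3 -m crank '[[0,0,0,0.01,0.036,0,1],[0,0,0,0.01,0.038,0,1],[0,0,0,0.01,0.038,0,1],[0,0,0,0.01,0.038,0,1],[0,0,0,0.01,0.038,0,1],[0,0,0,0.01,0.038,0,1],[0,0,0,0,0,0,1],[0,0,0,0,0,0,1],[0,0,0,0,0,0,1]]'; python3 - <<'E'
from h import *
from scipy.optimize import least_squares
s=ctrl.observe(); print(s["t"],s["tool_pos"],s["width"])
W={"A0":(.5092,.0004),"B1":(.529,-.0955),"D2":(.6042,.0256),"C3":(.625,-.0703)}
for nm in("top","scene"):
    c=ctrl.capture(nm); X=cloud(c)
    cv2.imwrite(f"pics/f{nm}.png",cv2.resize(c["frame"][:,:,::-1],(800,600)))
    for k,(x,y) in W.items():
        P=X[np.hypot(X[...,0]-x,X[...,1]-y)<.052]; z=np.percentile(P[P[:,2]>.06][:,2],90); P=P[P[:,2]>(.05 if nm=="scene" else .06)][:,:2]
        def res(p):
            d=P-p[:2]; u=np.array([np.cos(p[2]),np.sin(p[2])]); a=d@u; b=d@[-u[1],u[0]]
            r=np.hypot(a,b); rr=r-.024
            if nm=="top": rr=np.where(r<.024,np.maximum(.020-r,0),rr)
            lg=np.hypot(np.maximum(0,np.maximum(.02-a,a-.044)),np.maximum(0,abs(b)-.004))
            return np.minimum(abs(rr),lg)
        q=min((least_squares(res,[x,y,np.radians(193+j)],loss="soft_l1",f_scale=.002,diff_step=1e-3) for j in(-6,0,6)),key=lambda q:q.cost)
        print(nm,k,np.round(q.x[:2],4),"lug-180",round(np.degrees(q.x[2])-180,1),"z",round(z,4))
E
```

```text
t: 27.6
tool_pos: [0.5282, -0.0953, 0.1925]
ee_rot: [-0.0, 0.993, 0.117, -0.001]
wrist_force: [0.5, -0.6, -0.1]
width: 0.0852
t: 28.35
tool_pos: [0.6393, -0.3008, 0.1904]
ee_rot: [-0.001, 0.993, 0.117, -0.001]
wrist_force: [0.1, 0.5, 0.1]
width: 0.0854
28.35 [ 0.63932597 -0.30077655  0.19039086] 0.085365142115665
top A0 [ 0.5071 -0.0006] lug-180 12.2 z 0.0762
top B1 [ 0.526  -0.0967] lug-180 11.7 z 0.0772
top D2 [0.6043 0.0256] lug-180 12.3 z 0.0769
top C3 [ 0.6251 -0.0702] lug-180 13.1 z 0.0768
scene A0 [ 0.5072 -0.0007] lug-180 10.4 z 0.075
scene B1 [ 0.5255 -0.0976] lug-180 5.9 z 0.0745
scene D2 [0.6041 0.0256] lug-180 10.3 z 0.0749
scene C3 [ 0.6242 -0.0697] lug-180 13.5 z 0.0752
```

View pics/ftop.png

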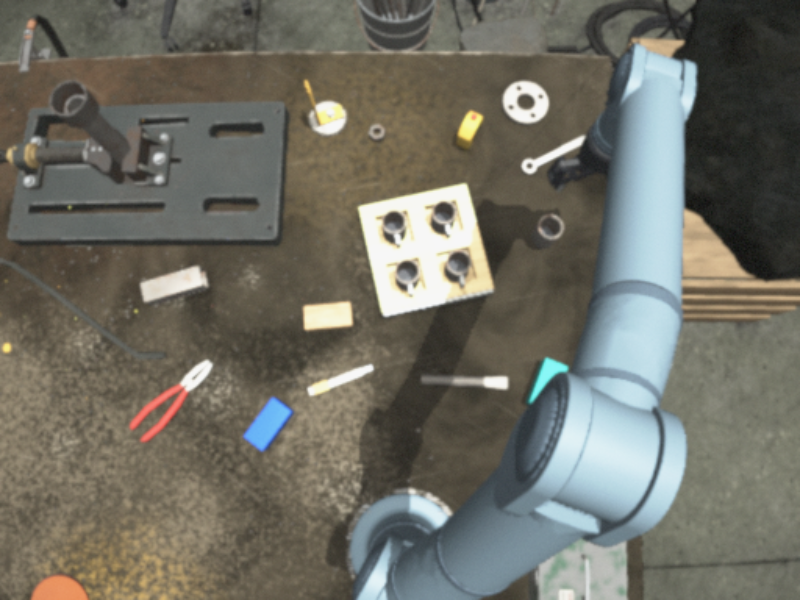

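View pics/fscene.png

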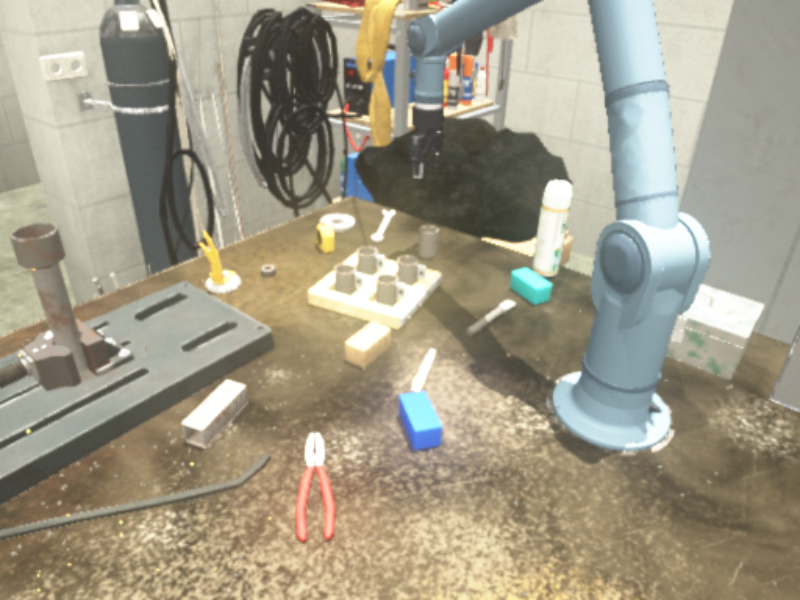

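All four rims match D's height. The lugs are within about 1° of D in the top view, and the block and offcut stand clear with nothing touching them. Handing in.

```bash
python3 -c "
from workcell import ctrl
print(ctrl.close_job())"
```

```text
the job is handed in; nothing more can be done
None
```

The job is done and handed in at about 28.5 s of the 67 s allowed; the hand-in gives no verdict. I set the wooden block on the free worktop first. Then I stood the three lugged pieces in the empty wells, from A to C in the order I took them: A in well0, B in well1 and C in well3. B's lug came out about 4.5° off at first, so I regripped it and turned it square.

**Height and position:** all rims are at the same height as the piece already there (about 75–77 mm), so the three are fully down. The carrier piece, the offcut and the blue, turquoise and grey look-alikes look undisturbed in the last pictures, and the gripper is clear of everything.

**Lug direction:** in the top camera, all three lugs are within about 1° of the reference piece. The scene camera disagrees, reading B about 4° and C about 3° off. I trusted the top view because the scene camera's angle fits were noisier: the untouched reference piece itself read 8.0° and 10.3° in two looks.

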